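# Sort the cut and rough stones into their bay trays

## Task

Sort the five stones lying on the green mat into the three wooden trays: each tray takes the kind of stone that is glued on its far end as a sample (rough lumps, flat half-moon blanks, polished eggs). Lay one stone in each bay, flat on the floor of the bay near its middle and the same way up as it lies on the mat, the half-moons and the egg lengthwise along the tray, so that no two can chip each other. Set each one down rather than dropping it, and leave the egg that is already in its tray where it is.

Things in the scene. Friction and masses are not known exactly. Their poses are not given: they have to be found in the camera images.
- rough_tray: Rough-stone tray, 161x68 mm. Fixed dark-wood tray; rough lump glued on the 36 mm ledge at its +x end as sample. Two bays in line along x, inside 54x54 mm (x, y), centres at x = -30.5 (near) and +30.5 mm. Cork floor 5 mm, rim tops 13 mm above bench, walls 7 mm thick. 36 mm finger notches, down to the floor, amid both side walls of each bay. Origin: bench level under the mid partition; z up.
- halfmoon_tray: Half-moon tray, 177x54 mm. Fixed dark-wood tray; half-moon glued on the 36 mm ledge at its +x end as sample. Two bays in line along x, inside 62x40 mm (x, y), centres at x = -34.5 (near) and +34.5 mm. Cork floor 5 mm, rim tops 13 mm above bench, walls 7 mm thick. 36 mm finger notches, down to the floor, amid both side walls of each bay. Origin: bench level under the mid partition; z up.
- egg_tray: Egg tray, 205x56 mm. Fixed dark-wood tray; egg glued on the 36 mm ledge at its +x end as sample. Two bays in line along x, inside 76x42 mm (x, y), centres at x = -41.5 (near) and +41.5 mm (far, holds an egg). Cork floor 5 mm, rim tops 13 mm above bench, walls 7 mm thick. 36 mm finger notches, down to the floor, amid both side walls of each bay. Origin: bench level under the mid partition; z up.
- rough_big: Rough amber-coloured lump with broken faces, 31 (x) x 36 (y) x 27 mm high, loose on the mat. Origin: centre of its underside; z up.
- rough_small: Rough dark lump with broken faces, 31 (x) x 28 (y) x 21 mm high, loose on the mat. Origin: centre of its underside; z up.
- halfmoon_light: Sawn half-moon blank of cream and brown banded stone, flat, 22 (x) x 45 (y) x 7 mm thick, loose on the mat. One long edge straight, the other round. Origin: centre of its underside; y along its length, z up.
- halfmoon_dark: Sawn half-moon blank of darker banded stone, flat, 20 (x) x 40 (y) x 7 mm thick, loose on the mat. Origin: centre of its underside; y along its length, z up.
- egg: Polished banded stone of long egg shape, 24 (x) x 58 (y) x 21 mm high, loose on the mat. Origin: centre of its underside; y along its length, z up.
- egg_in_tray: A second polished egg, 22 (x) x 52 (y) x 19 mm high, lying loose and lengthwise in the far bay of the egg tray, where it stays. Origin: centre of its underside; y along its length.
- mat: Dark green bench mat, fixed, 270 (x) x 290 (y) x 3 mm; the five stones to sort lie on it, apart from one another. Origin: centre of its underside, on the bench.
Things that resemble listed ones, but are neither listed nor needed, are in the scene too. Of the things that look like the halfmoon_tray, the larger one is meant.

How it is judged:
By the outcome, as a careful person would: the job done as asked, in the order asked, and still so for the second after the job is handed in, with the robot touching nothing.
It also fails if it takes over 112 s, if anything falls off the work surface, if the arm or the gripper's body presses on something with over 40 N, if the wrist force passes 120 N, or if a joint passes its speed limit or range.

## Robot

A 6-joint arm with a two-finger parallel gripper is mounted at the origin on a cart in front of the work surface, level with it; the furniture and walls round the work are solid. World frame = base frame: x ahead of the robot, y to its left, z up, the work surface at z = 0. Lengths are in m, angles in rad, forces in N, time in s.
With the tool pointing down it reaches from about 0.3 to 0.775 m from the base axis. Payload 14.6 kg.
Tool frame: the origin (TCP) lies on the centre line of the jaws, within the pads' length; the fingertips stand 14 mm ahead of it and the grasp point (between the pads) lies 5 mm behind it; z points along the fingers, y is the line along which they close (so a half turn about z gives the same grasp; the last joint's range is limited). The gripper opens to 94 mm and grips with 3 to 60 N. Pads are 16 mm wide; open, the fingers measure 119 mm over their backs; the gripper's body (75 mm by 177 mm) begins 78 mm behind the grasp point.
Start: joints at [-1.318, 0.3, 1.521, -0, 1.321, -0.067], TCP at [0.173, -0.522, 0.219] pointing down, gripper open.
Joint ranges: [-3.03, 3.03], [-0.79, 2.21], [0.23, 2.52], [-1.04, 4.18], [0, 3.07], [-2.55, 2.55]. Speed limits (rad/s): [2.22, 2.22, 2.57, 3.14, 3.14, 3.14].

## Interface

Orientations are given as a unit quaternion [w, x, y, z].
In Python, from rig import r gives the robot as it stands. The module is installed in compiled form; this text tells all that it offers.
- The arm moves only by the tool move_arm, never from a script. Its argument "steps" is a list of rows, each a list of 3 entries, a list of its own where there are three numbers: the turn, a rotation vector about the tool's x, y, z in rad, then the shift along the tool's x, y, z in cm, then the closure, from 0 (fully open) to 1 (shut). A call has 1 to 8 rows; each row shifts and turns the commanded pose from where the row before left it, along the tool's axes as they then stand; what a row does not reach is not made up. A row lasts 1/10 s, in which the tool goes at most 50 mm and 8.59 degrees, less where a joint would pass 70% of its speed; a pose out of reach is approached as far as the arm can. A call with a gripper value outside its range is refused whole. The fingers move at their own pace and stop on an object; "newtons" is the grip in N (left out, the last holds). Time passes only in rows, so rows that do not move let the fingers close. It gives the time, the measured TCP pose, the force, the opening and the grip force at its end, in the units of the state.
- r.read_state(): the state, without advancing time (a new reading comes with each control period).
- r.get_image(name): name is "scene" or "top" or "wrist"; returns the picture (384x512x3 uint8, blue, green, red); there is no depth.
- r.camera_info(name): a dict with "K" (3x3 intrinsics, pixels), "xyz" and "attitude" of the camera in the world. Camera axes: x right, y down, z forward; pixel columns grow to the right and rows downward; lengths in m; the calibration is good to about 2 mm. A picture is of the moment at which its call begins: read the wrist's pose just before it. camera_info takes no time and is no camera call; for the wrist camera it gives the pose at the moment of the call.
- r.close_job(): hands the job in; it is judged then, once.
Trained networks look in the newest picture that a camera, given by its name, has taken for a name from the list of things; names that differ only in an ending like _2 or _b are one class to them, and where a whole thing is asked for, a point or a joint stands for the part that bears it (a point fixed in the world has none). Each returns a list of dicts, best first, with "confidence" (0 to 1); they miss things now and then, are a little off and sometimes report something else, mostly with a low value. They report only what shows in the picture. A call takes as long as a camera call. They do not tell look-alikes from the thing itself.
- r.search_frame(camera, target): "xy" ([column, row] in pixels, amid what is visible of it).
- r.regions_of(camera, target): "mask" (384x512 bool, what is visible of it) and "xy" ([column, row] in pixels, amid what is visible of it).
The state is a dict: "clock": time; "joint_positions": joint angles; "qvel": joint speeds; "tau": joint torques, N m; "tcp_pos": TCP position; "eef_rot": TCP orientation; "contact_force": force on the tool from outside, world axes, zero at the start; "torque": the same for the moment, N m; "gripper_width": finger opening in m; "grip_force": force on a finger pad.
Only numpy, scipy, OpenCV 4.12 (cv2) and the standard library are available. Lean on these libraries where they do the work, as an engineer would, in place of code of your own. Each camera call takes 0.05 s, during which the arm holds its last target. There are 200 camera calls.

## Working session

There is one attempt and no reset: what is moved stays moved. The work goes in short steps, Python scripts to look and compute and a tool call to move; the robot and the scene stay as the last step left them, time stands still between calls to the robot, and variables do not carry over. Pictures are saved under pics/ and viewed, at most 18 in all, crops included, and the job is handed in when it is done.

Besides the shell and the picture viewer there is one more tool, called after "Request:" as name(argument=value, ...), one argument or row to a line, values as JSON. move_arm: Moves the arm, as the interface text tells. Its arguments: {"type":"object","properties":{"steps":{"type":"array"},"newtons":{"type":"number"}},"required":["steps"]}

```bash
mkdir -p pics; python3 - <<'E'
from rig import r
import cv2,numpy as np
s=r.read_state(); print(s['clock'],s['tcp_pos'],s['eef_rot'],s['gripper_width'])
for n in('top','scene'):
    cv2.imwrite(f'pics/{n}0.png',r.get_image(n)); c=r.camera_info(n); print(n,c)
    for t in ['rough_tray','halfmoon_tray','egg_tray','rough_big','rough_small','halfmoon_light','halfmoon_dark','egg','egg_in_tray','mat']:
        print(t,[(np.round(d['xy']).tolist(),round(float(d['confidence']),2)) for d in r.search_frame(n,t)])
print(r.camera_info('wrist'))
E
```

```text
0.0 [ 0.17284689 -0.52188644  0.21889408] [-5.58019892e-04  9.87245334e-01  1.59205333e-01 -3.70624622e-05] 0.09431073932188806
top {'K': array([[497.01929552,   0.        , 254.66382082],
       [  0.        , 497.01929552, 185.957028  ],
       [  0.        ,   0.        ,   1.        ]]), 'xyz': array([0.34612846, 0.01753522, 1.32347256]), 'attitude': array([ 0.03951971, -0.70376349,  0.70804773, -0.04270323])}
rough_tray [([235.0, 169.0], 0.93)]
halfmoon_tray [([284.0, 168.0], 0.9), ([387.0, 200.0], 0.67), ([188.0, 151.0], 0.25)]
egg_tray [([329.0, 181.0], 0.78)]
rough_big [([158.0, 186.0], 0.57)]
rough_small [([190.0, 210.0], 0.46)]
halfmoon_light []
halfmoon_dark [([233.0, 172.0], 0.17)]
egg [([118.0, 210.0], 0.54)]
egg_in_tray [([282.0, 170.0], 0.52)]
mat [([152.0, 180.0], 0.7), ([329.0, 183.0], 0.61)]
scene {'K': array([[356.19260319,   0.        , 253.94634704],
       [  0.        , 356.19260319, 191.63835153],
       [  0.        ,   0.        ,   1.        ]]), 'xyz': array([0.18795001, 0.64573118, 0.70187222]), 'attitude': array([ 0.09870733, -0.23420399,  0.88892222, -0.38108089])}
rough_tray [([247.0, 202.0], 0.88)]
halfmoon_tray [([329.0, 141.0], 0.76), ([266.0, 176.0], 0.61)]
egg_tray [([292.0, 158.0], 0.86)]
rough_big [([213.0, 265.0], 0.75), ([295.0, 159.0], 0.4)]
rough_small [([211.0, 317.0], 0.71), ([263.0, 250.0], 0.69)]
halfmoon_light [([204.0, 226.0], 0.56), ([260.0, 251.0], 0.31)]
halfmoon_dark [([150.0, 283.0], 0.56)]
egg [([213.0, 319.0], 0.76), ([295.0, 157.0], 0.61)]
egg_in_tray [([286.0, 153.0], 0.63)]
mat [([209.0, 272.0], 0.64)]
{'K': array([[271.94377761,   0.        , 252.04552419],
       [  0.        , 271.94377761, 191.81887034],
       [  0.        ,   0.        ,   1.        ]]), 'xyz': array([ 0.24873207, -0.49703467,  0.38511448]), 'attitude': array([ 0.11131465,  0.80302559, -0.57985406, -0.0807974 ])}
```

```bash
python3 -c "
import cv2
t=cv2.imread('pics/top0.png');cv2.imwrite('pics/t1.png',cv2.resize(t[70:310,60:440],(798,504),interpolation=cv2.INTER_CUBIC))
t=cv2.imread('pics/scene0.png');cv2.imwrite('pics/s1.png',cv2.resize(t,(800,600),interpolation=cv2.INTER_CUBIC))"
```

```text
(no output)
```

View pics/t1.png

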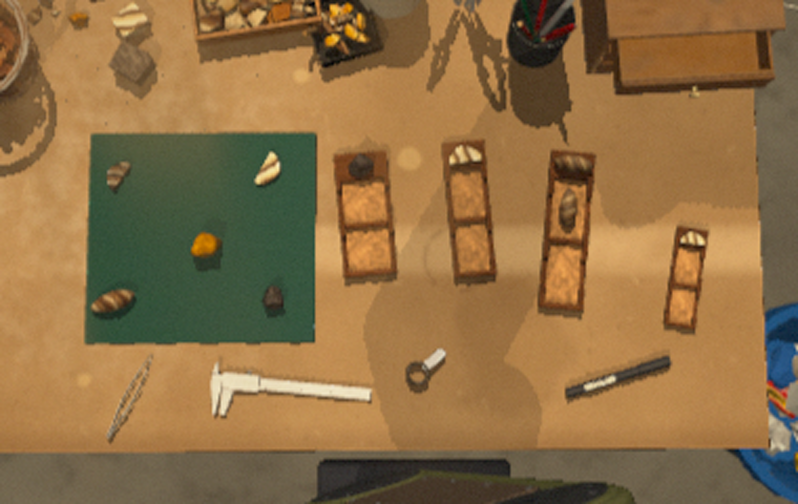

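View pics/s1.png

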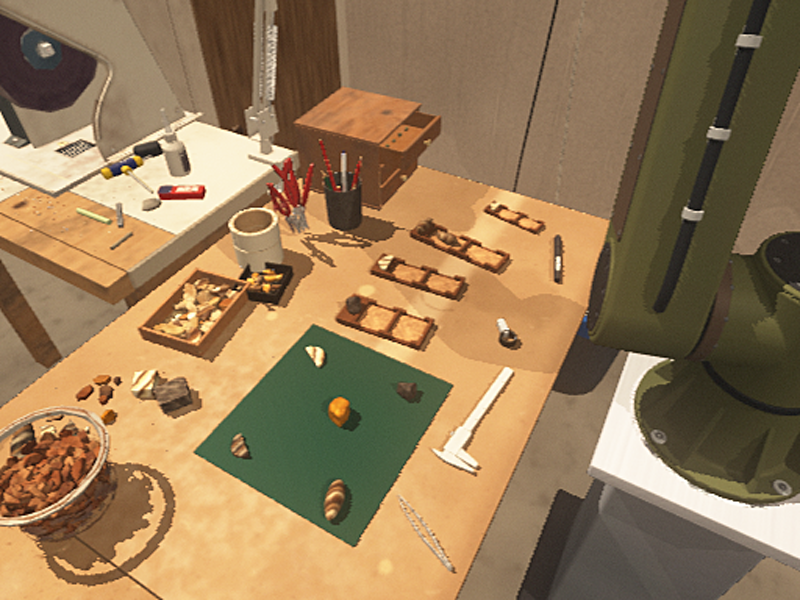

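The top view shows the mat at left (full-image px ~(157,183)) with five stones on it. The rough tray is at (235,169), half-moon trays at (284,168) and (387,200), and the egg tray at (329,181). The half-moon tray at (284,168) is clearly larger, so it fits; (387,200) is the decoy. I'll measure these, then check with the wrist camera.

```bash
cat > h.py <<'E'
from rig import r
import cv2,numpy as np
from scipy.spatial.transform import Rotation as R
def rot(q): return R.from_quat(np.roll(q,-1))
def w(c,px,z):
    px=np.atleast_2d(np.array(px,float)); K=c['K']
    d=np.c_[(px-K[:2,2])/K[0,0],np.ones(len(px))]; d=rot(c['attitude']).apply(d)
    return (c['xyz']+d*((z-c['xyz'][2])/d[:,2])[:,None])[:,:2]
def pix(c,P):
    p=rot(c['attitude']).inv().apply(np.atleast_2d(P)-c['xyz']); return p[:,:2]/p[:,2:]*c['K'][0,0]+c['K'][:2,2]
def go(x,y,z,ang=None):
    """ang: world angle(deg) of the closing line; prints turn about tool z and tool-frame shift (cm) after the turn"""
    s=r.read_state(); T=rot(s['eef_rot']); a=0
    if ang is not None:
        v=T.apply([0,1,0]); cur=np.degrees(np.arctan2(v[1],v[0])); a=-((ang-cur+90)%180-90)
    T2=T*R.from_rotvec([0,0,np.radians(a)])
    print('t',round(s['clock'],2),'turn deg',round(a,1),'rad',round(np.radians(a),3),'shift cm',np.round(T2.inv().apply(np.array([x,y,z])-s['tcp_pos'])*100,2),
     'tilt',np.round(T.apply([0,0,1]),4),'q6',np.round(s['joint_positions'][5],2),'tcp',np.round(s['tcp_pos'],4))
E
python3 - <<'E'
from h import *
c=r.camera_info('top'); im=cv2.imread('pics/top0.png')
# mat stones: not green inside mat
hsv=cv2.cvtColor(im,cv2.COLOR_BGR2HSV)
g=((hsv[...,0]>55)&(hsv[...,0]<100)&(hsv[...,1]>80)).astype(np.uint8)
n,l,st,ce=cv2.connectedComponentsWithStats(g); i=1+st[1:,4].argmax(); m=(l==i).astype(np.uint8)
cn=max(cv2.findContours(m,0,1)[0],key=cv2.contourArea); rc=cv2.minAreaRect(cn)
print('mat',w(c,rc[0],.003),np.linalg.norm(np.diff(w(c,cv2.boxPoints(rc),.003),axis=0),axis=1), w(c,cv2.boxPoints(rc),.003).round(3).tolist())
hull=np.zeros_like(m); cv2.fillPoly(hull,[cv2.convexHull(cn)],1)
n,l,st,ce=cv2.connectedComponentsWithStats(cv2.erode(hull,np.ones((5,5)))&(1-m))
for k in range(1,n):
    if st[k,4]>15: print(ce[k].round(1),st[k,4],w(c,ce[k],.012).round(3))
for nm in ['rough_tray','halfmoon_tray','egg_tray']:
    for d in r.regions_of('top',nm)[:1]:
        p=np.argwhere(d['mask'])[:,::-1].astype(np.float32); rc=cv2.minAreaRect(p)
        b=w(c,cv2.boxPoints(rc),.013); print(nm,d['confidence'],len(p),w(c,rc[0],.013),np.linalg.norm(np.diff(b,axis=0),axis=1).round(3),b.round(3).tolist())
s=r.read_state();wc=r.camera_info('wrist');T=rot(s['eef_rot'])
print(T.inv().apply(wc['xyz']-s['tcp_pos']),(T.inv()*rot(wc['attitude'])).as_matrix().round(3))
go(.40,.16,.22,90)
E
```

```text
mat [[0.50938939 0.18002438]] [0.09467866 0.26423922 0.09252215] [[0.643, 0.228], [0.643, 0.134], [0.379, 0.133], [0.379, 0.225]]
[183.4 157.2] 328 [[0.578 0.201]]
[181.3 189.9] 57 [[0.49  0.206]]
[189.2 213.1] 202 [[0.428 0.184]]
rough_tray 0.55 1517 [[0.53943858 0.06717897]] [0.071 0.159 0.07 ] [[0.617, 0.108], [0.622, 0.037], [0.463, 0.027], [0.458, 0.097]]
halfmoon_tray 0.89 692 [[ 0.45614562 -0.3365028 ]] [0.126 0.041 0.126] [[0.397, -0.306], [0.522, -0.327], [0.516, -0.368], [0.391, -0.346]]
egg_tray 0.91 1402 [[ 0.51592434 -0.18699015]] [0.2   0.057 0.2  ] [[0.42, -0.149], [0.619, -0.169], [0.614, -0.226], [0.415, -0.205]]
[ 7.98743327e-02  4.71546045e-05 -1.65675094e-01] [[ 0.    -0.962 -0.272]
 [ 1.     0.    -0.001]
 [ 0.001 -0.272  0.962]]
t 1.25 turn deg 18.3 rad 0.32 shift cm [ 2.271e+01 -6.821e+01 -5.000e-02] tilt [-0.  0. -1.] q6 -0.07 tcp [ 0.1729 -0.5221  0.2194]
```

```bash
python3 -c "
from h import *
go(.50,-.07,.22,90)"
```

```text
t 1.25 turn deg 18.3 rad 0.32 shift cm [ 32.71 -45.21  -0.05] tilt [-0.  0. -1.] q6 -0.07 tcp [ 0.1729 -0.5221  0.2194]
```

Request:
move_arm(
  steps=[
    [[0, 0, 0.107], [0, 0, 0], 0],
    [[0, 0, 0.107], [0, 0, 0], 0],
    [[0, 0, 0.106], [0, 0, 0], 0],
  ],
)

```text
clock: 1.55
tcp_pos: [0.1729, -0.5221, 0.2194]
eef_rot: [-0.0, 1.0, -0.002, -0.0]
contact_force: [0.1, 0.0, 0.0]
gripper_width: 0.0939
grip_force: 0.0
```

```bash
python3 -c "
from h import *
go(.50,-.07,.22,90)"
```

```text
t 1.55 turn deg -0.3 rad -0.005 shift cm [ 32.71 -45.21  -0.06] tilt [-0.e+00  1.e-04 -1.e+00] q6 0.26 tcp [ 0.1729 -0.5221  0.2194]
```

Request:
move_arm(
  steps=[
    [[0, 0, 0], [2.7, -3.8, 0], 0],
    [[0, 0, 0], [2.7, -3.8, 0], 0],
    [[0, 0, 0], [2.7, -3.8, 0], 0],
    [[0, 0, 0], [2.7, -3.8, 0], 0],
    [[0, 0, 0], [2.7, -3.8, 0], 0],
    [[0, 0, 0], [2.7, -3.8, 0], 0],
    [[0, 0, 0], [2.7, -3.8, 0], 0],
    [[0, 0, 0], [2.7, -3.8, 0], 0],
  ],
)

```text
clock: 2.35
tcp_pos: [0.3897, -0.2164, 0.2197]
eef_rot: [0.0, 1.0, -0.0, 0.0]
contact_force: [1.2, -1.2, 0.1]
gripper_width: 0.094
grip_force: 0.0
```

Request:
move_arm(
  steps=[
    [[0, 0, 0], [2.8, -3.8, 0], 0],
    [[0, 0, 0], [2.8, -3.8, 0], 0],
    [[0, 0, 0], [2.8, -3.8, 0], 0],
    [[0, 0, 0], [2.8, -3.8, 0], 0],
    [[0, 0, 0], [0, 0, 0], 0],
    [[0, 0, 0], [0, 0, 0], 0],
  ],
)

```text
clock: 2.95
tcp_pos: [0.5011, -0.0656, 0.2191]
eef_rot: [0.0, 1.0, 0.001, -0.0]
contact_force: [-0.3, -0.6, 0.0]
gripper_width: 0.094
grip_force: 0.0
```

```bash
python3 - <<'E'
from h import *
import json
go(.5,.25,.22,90)
c=r.camera_info('wrist'); im=r.get_image('wrist'); cv2.imwrite('pics/w1.png',im)
cv2.imwrite('pics/w1b.png',cv2.resize(im,(800,600),interpolation=cv2.INTER_CUBIC))
np.savez('w1.npz',**c)
for nm in ['rough_tray','halfmoon_tray','egg_tray']:
    for d in r.regions_of('wrist',nm):
        p=np.argwhere(d['mask'])[:,::-1].astype(np.float32); rc=cv2.minAreaRect(w(c,p,.012).astype(np.float32)*1000)
        print(nm,d['confidence'],d['xy'],rc)
E
```

```text
t 2.95 turn deg 0.1 rad 0.002 shift cm [ -0.11 -31.56  -0.09] tilt [-6.e-04 -0.e+00 -1.e+00] q6 1.37 tcp [ 0.5011 -0.0656  0.2191]
rough_tray 0.73 [156.7, 141.8] ((538.8519287109375, 64.05337524414062), (158.23341369628906, 71.9399642944336), 5.28944730758667)
halfmoon_tray 0.95 [439.4, 200.3] ((456.9546813964844, -335.77008056640625), (46.50359344482422, 128.2708740234375), 79.5571517944336)
halfmoon_tray 0.67 [60.0, 101.4] ((594.7039184570312, 183.990234375), (25.055116653442383, 42.734439849853516), 64.61854553222656)
halfmoon_tray 0.59 [252.5, 135.6] ((545.04931640625, -66.61018371582031), (174.98504638671875, 55.035621643066406), 4.5082831382751465)
egg_tray 0.78 [338.4, 158.8] ((517.065185546875, -189.28756713867188), (60.14277648925781, 201.5024871826172), 83.65083312988281)
```

View pics/w1b.png

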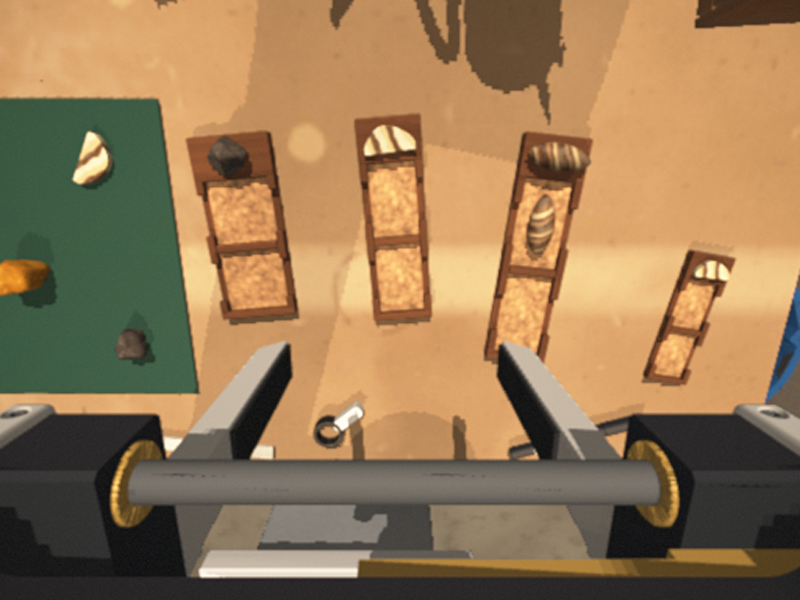

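Request:
move_arm(
  steps=[
    [[0, 0, 0], [0, -4.6, 0], 0],
    [[0, 0, 0], [0, -4.6, 0], 0],
    [[0, 0, 0], [0, -4.6, 0], 0],
    [[0, 0, 0], [0, -4.6, 0], 0],
    [[0, 0, 0], [0, -4.6, 0], 0],
    [[0, 0, 0], [0, -4.6, 0], 0],
    [[0, 0, 0], [0, -4.0, 0], 0],
    [[0, 0, 0], [0, 0, 0], 0],
  ],
)

```text
clock: 3.95
tcp_pos: [0.5007, 0.2526, 0.2193]
eef_rot: [-0.0, 1.0, 0.001, -0.0]
contact_force: [0.1, -0.5, -0.5]
gripper_width: 0.0941
grip_force: 0.0
```

```bash
python3 - <<'E'
from h import *
go(.5,.25,.22,90)
c=r.camera_info('wrist'); im=r.get_image('wrist'); cv2.imwrite('pics/w2.png',im); np.savez('w2.npz',**c)
for nm in ['rough_big','rough_small','halfmoon_light','halfmoon_dark','egg']:
    for d in r.regions_of('wrist',nm)[:3]:
        p=np.argwhere(d['mask'])[:,::-1].astype(np.float32); rc=cv2.minAreaRect(w(c,p,.010).astype(np.float32)*1000)
        print(nm,round(float(d['confidence']),2),np.round(d['xy']),[np.round(a,1) for a in rc])
cv2.imwrite('pics/w2b.png',cv2.resize(im[20:260,60:460],(800,480),interpolation=cv2.INTER_CUBIC))
# overlay of trays
c1=dict(np.load('w1.npz')); a=cv2.imread('pics/w1.png'); S=4
a=cv2.resize(a,None,fx=S,fy=S,interpolation=cv2.INTER_CUBIC)
T={'rough':(.5389,.064,4.7,161,68,54,54),'half':(.5450,-.0666,4.5,177,54,62,40),'egg':(.5165,-.1885,-6.1,205,56,76,42)}
def poly(x0,y0,th,rect,z):
    t=np.radians(th);Rm=np.array([[np.cos(t),-np.sin(t)],[np.sin(t),np.cos(t)]])
    p=np.array(rect)/1000@Rm.T+[x0,y0]; return np.c_[p,np.full(len(p),z)]
for k,(x,y,th,L,W,bl,bw) in T.items():
    q=lambda xa,xb,h:[(xa,-h),(xb,-h),(xb,h),(xa,h)]
    near=-(3.5+bl+7)
    off=lambda rc:[(u-16,v) for u,v in rc]
    for rc,z,col in [(q(near,near+L,W/2),.013,(255,0,0)),(q(-3.5-bl,-3.5,bw/2),.005,(0,255,0)),(q(3.5,3.5+bl,bw/2),.005,(0,255,0))]:
        pp=np.round((pix(c1,poly(x,y,th,off(rc),z))+.5)*S).astype(int); cv2.polylines(a,[pp],True,col,1)
cv2.imwrite('pics/ov.png',a[68*S:240*S,112*S:390*S][:, :][::1,::1] if 0 else cv2.resize(a[68*S:240*S,112*S:480*S],None,fx=.54,fy=.54,interpolation=cv2.INTER_AREA))
E
```

```text
t 3.95 turn deg 0.1 rad 0.002 shift cm [-0.07  0.26 -0.07] tilt [-0.e+00  6.e-04 -1.e+00] q6 1.97 tcp [0.5007 0.2526 0.2193]
rough_big 0.66 [241. 173.] [array([495.6, 265.1]), array([37.9, 32.1]), np.float64(88.9)]
rough_small 0.73 [299. 222.] [array([431.3, 179.9]), array([28.7, 25.2]), np.float64(3.5)]
halfmoon_light 0.87 [302. 104.] [array([595.4, 188. ]), array([23.1, 44.7]), np.float64(64.2)]
halfmoon_dark 0.85 [156. 104.] [array([592.5, 382.7]), array([22.3, 39.9]), np.float64(56.7)]
egg 0.68 [159. 220.] [array([430.2, 385.2]), array([19. , 56.8]), np.float64(30.2)]
egg 0.45 [305. 102.] [array([595.2, 188.4]), array([23.4, 45.7]), np.float64(60.8)]
```

View pics/ov.png

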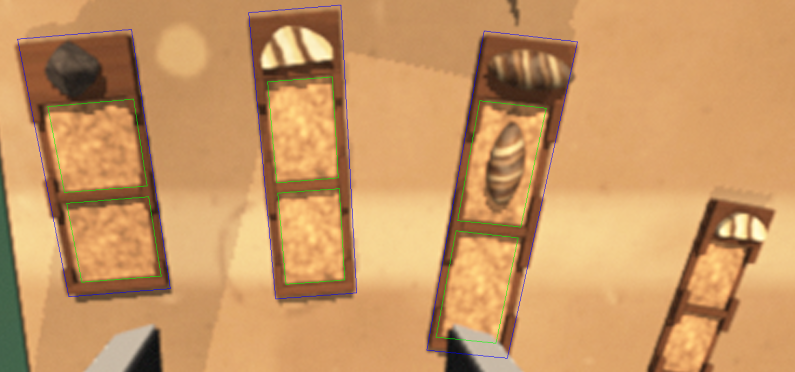

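View pics/w2b.png

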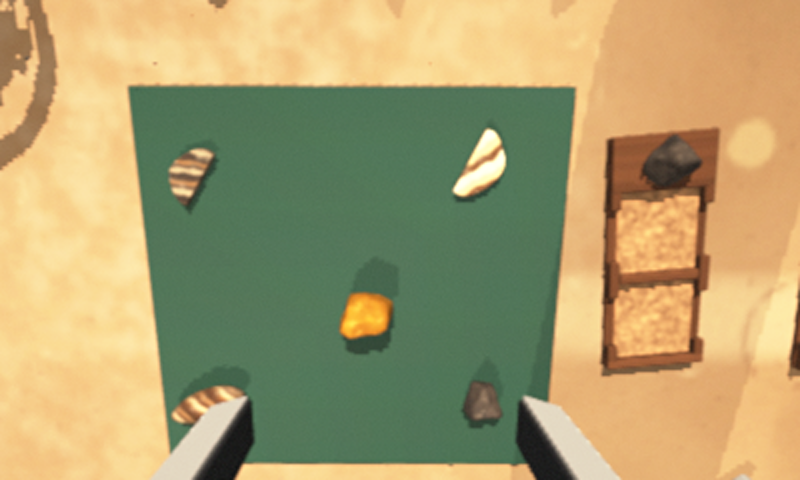

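The overlay matches the rims and cork of all three trays within about 1–2 mm. The half-moon tray fitting 177x54 mm is at full px (252,140). The one at (440,200) measures only 128x46 mm, so it's the decoy. The mat view shows the light half-moon at (302,104), the dark one at (156,104), the big lump at (241,173), the small lump at (299,222) and the egg at (159,220). I'll start with the big lump, close up.

Request:
move_arm(
  steps=[
    [[0, 0, 0], [-0.5, -1.3, 3], 0],
    [[0, 0, 0], [0, 0, 4], 0],
    [[0, 0, 0], [0, 0, 3], 0],
    [[0, 0, 0], [0, 0, 0], 0],
  ],
)

```text
clock: 4.65
tcp_pos: [0.4946, 0.2612, 0.1161]
eef_rot: [0.001, 1.0, -0.001, -0.003]
contact_force: [-0.5, 1.0, 0.7]
gripper_width: 0.094
grip_force: 0.0
```

```bash
cat >> h.py <<'E'
def look(nm,z,view=None,near=None,cam='wrist'):
    c=r.camera_info(cam); im=r.get_image(cam); out=[]
    if near is None: near=r.read_state()['tcp_pos'][:2]
    for d in r.regions_of(cam,nm):
        if d['mask'].sum()<30: continue
        cn=max(cv2.findContours(d['mask'].astype(np.uint8),0,1)[0],key=cv2.contourArea)[:,0].astype(np.float32)
        P=w(c,cn,z); rc=cv2.minAreaRect((P*1000).astype(np.float32))
        (x,y),(a,b),t=rc
        if a>b: a,b,t=b,a,t+90   # t = angle of the short side
        if np.hypot(x/1000-near[0],y/1000-near[1])<.05: out.append((x,y,a,b,(t+90)%180-90))
        print(nm,round(float(d['confidence']),2),np.round(d['xy']),'xy',round(x,1),round(y,1),'short',round(a,1),'long',round(b,1),'short dir',round((t+90)%180-90,1))
    if view:
        p=pix(c,[near[0],near[1],z])[0].astype(int); h=75
        x0=max(0,min(512-2*h,p[0]-h)); y0=max(0,min(384-2*h,p[1]-h))
        cv2.imwrite(view,cv2.resize(im[y0:y0+2*h,x0:x0+2*h],(600,600),interpolation=cv2.INTER_CUBIC)); print('crop origin',x0,y0,'x4')
    return out
E
python3 - <<'E'
from h import *
look('rough_big',.012,'pics/rb.png'); go(.4956,.265,.02,0)
E
```

```text
rough_big 0.64 [248. 190.] xy 495.9 266.5 short 32.3 long 35.3 short dir -0.1
crop origin 176 118 x4
t 4.75 turn deg 89.9 rad 1.57 shift cm [-0.27  0.11 10.05] tilt [ 5.e-04  2.e-04 -1.e+00] q6 1.99 tcp [0.4966 0.2623 0.1205]
```

View pics/rb.png

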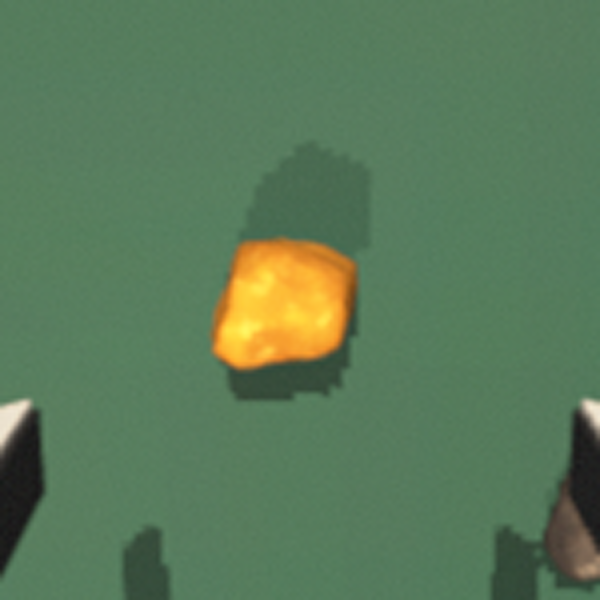

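The lump at (248,190) has near-parallel left and right faces tilted about 10°, so I'll close along 80°.

Request:
move_arm(
  steps=[
    [[0, 0, 0.087], [-0.1, -0.4, 0], 0],
    [[0, 0, 0.087], [0, 0, 3], 0],
    [[0, 0, 0], [0, 0, 4], 0],
    [[0, 0, 0], [0, 0, 3.05], 0],
    [[0, 0, 0], [0, 0, 0], 0.3],
    [[0, 0, 0], [0, 0, 0], 0.6],
    [[0, 0, 0], [0, 0, 0], 0.8],
    [[0, 0, 0], [0, 0, 0], 0.8],
  ],
  newtons=15,
)

```text
clock: 5.55
tcp_pos: [0.4957, 0.267, 0.0202]
eef_rot: [-0.0, 0.996, -0.087, 0.001]
contact_force: [-0.2, -0.9, 0.7]
gripper_width: 0.0655
grip_force: 0.0
```

Request:
move_arm(
  steps=[
    [[0, 0, 0], [0, 0, 0], 0.8],
    [[0, 0, 0], [0, 0, 0], 0.8],
    [[0, 0, 0], [0, 0, 0], 0.8],
    [[0, 0, 0], [0, 0, 0], 0.8],
  ],
)

```text
clock: 5.95
tcp_pos: [0.4951, 0.2668, 0.019]
eef_rot: [0.0, 0.996, -0.087, -0.0]
contact_force: [0.2, 0.6, 1.2]
gripper_width: 0.0339
grip_force: 15.4
```

```bash
python3 -c "
from h import *
go(.4956,.265,.1,94.7);s=r.read_state();print(s['gripper_width'],s['grip_force'],s['contact_force'])"
```

```text
t 5.95 turn deg -14.7 rad -0.256 shift cm [ 0.04  0.19 -8.1 ] tilt [-0. -0. -1.] q6 2.17 tcp [0.4951 0.2668 0.019 ]
0.03392594265256745 15.381206270134271 [0.15831698 0.55697732 1.23853132]
```

Request:
move_arm(
  steps=[
    [[0, 0, 0], [0, 0, -2], 0.8],
    [[0, 0, -0.128], [0, 0, -3], 0.8],
    [[0, 0, -0.128], [0, 0, -3], 0.8],
  ],
)

```text
clock: 6.25
tcp_pos: [0.4947, 0.2667, 0.0996]
eef_rot: [0.0, 0.999, 0.043, -0.001]
contact_force: [0.0, 0.8, -1.2]
gripper_width: 0.0334
grip_force: 15.0
```

```bash
python3 -c "
from h import *
go(.5534,.0652,.1,94.7);s=r.read_state();print(s['gripper_width'],s['grip_force'],s['contact_force'])"
```

```text
t 6.25 turn deg 0.3 rad 0.005 shift cm [ 4.2  20.56 -0.04] tilt [-1.e-03 -5.e-04 -1.e+00] q6 1.91 tcp [0.4947 0.2667 0.0996]
0.03343602987176459 14.998779108573217 [ 0.04149335  0.81870153 -1.19737468]
```

Request:
move_arm(
  steps=[
    [[0, 0, 0], [0.84, 4.1, 0], 0.8],
    [[0, 0, 0], [0.84, 4.1, 0], 0.8],
    [[0, 0, 0], [0.84, 4.1, 0], 0.8],
    [[0, 0, 0], [0.84, 4.1, 0], 0.8],
    [[0, 0, 0], [0.84, 4.1, 0], 0.8],
    [[0, 0, 0], [0, 0, 0], 0.8],
    [[0, 0, 0], [0, 0, 0], 0.8],
  ],
)

```text
clock: 6.95
tcp_pos: [0.5536, 0.0654, 0.0987]
eef_rot: [-0.0, 0.999, 0.04, -0.0]
contact_force: [-0.4, 0.5, -0.7]
gripper_width: 0.0332
grip_force: 15.0
```

```bash
python3 - <<'E'
from h import *
s=r.read_state(); p=s['tcp_pos'][:2]
look('rough_tray',.012,near=p); 
c=r.camera_info('wrist'); im=r.get_image('wrist'); S=3
a=cv2.resize(im,None,fx=S,fy=S,interpolation=cv2.INTER_CUBIC)
o=np.array([.523,.0627]); t=np.radians(4.7); M=np.array([[np.cos(t),-np.sin(t)],[np.sin(t),np.cos(t)]])
for cx in(-30.5,30.5):
  for z,h,col in((.005,27,(0,255,0)),(.013,27,(255,0,0))):
    q=np.array([(cx-h,-h),(cx+h,-h),(cx+h,h),(cx-h,h)])/1000@M.T+o
    cv2.polylines(a,[np.round((pix(c,np.c_[q,np.full(4,z)])+.5)*S).astype(int)],True,col,1)
u=(pix(c,[.54,.064,.01])[0]*S).astype(int); y0=max(0,u[1]-300);x0=u[0]-400
cv2.imwrite('pics/ov2.png',a[y0:y0+600,x0:x0+800])
go(.5534,.0652,.0245,94.7)
E
```

```text
rough_tray 0.87 [251. 184.] xy 572.2 68.9 short 68.0 long 91.3 short dir -84.4
t 7.1 turn deg 0.1 rad 0.001 shift cm [-0.01  0.18  7.44] tilt [-2.e-04  1.e-04 -1.e+00] q6 1.54 tcp [0.5534 0.0669 0.0989]
```

View pics/ov2.png

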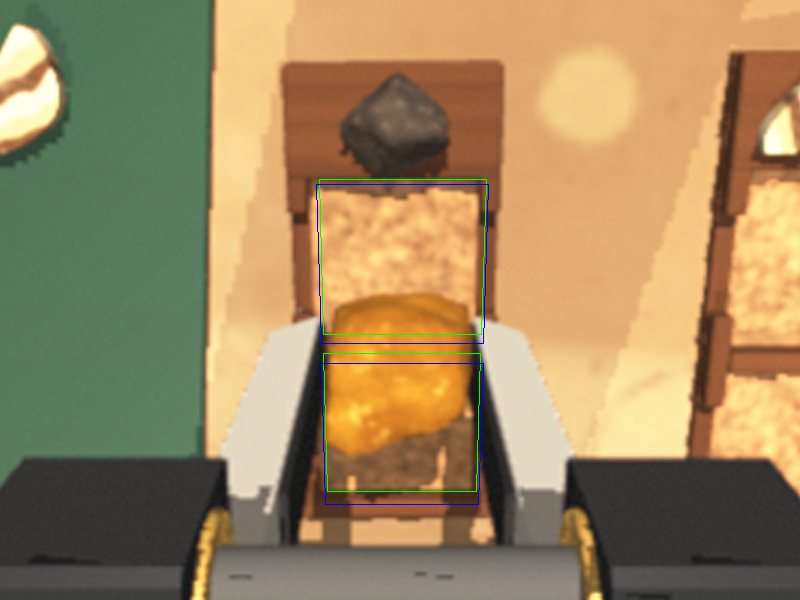

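The crop shows the lump held over the far rough bay. The cork lies about 3 px left of my overlay, so the tray is about 2 mm further +y than I measured. I'll correct for that and set it down.

Request:
move_arm(
  steps=[
    [[0, 0, 0], [-0.1, -0.1, 3], 0.8],
    [[0, 0, 0], [0, 0, 2.5], 0.8],
    [[0, 0, 0], [0, 0, 1.2], 0.8],
    [[0, 0, 0], [0, 0, 0.6], 0.8],
    [[0, 0, 0], [0, 0, 0.3], 0.8],
    [[0, 0, 0], [0, 0, 0.1], 0.8],
    [[0, 0, 0], [0, 0, 0], 0.8],
  ],
)

```text
clock: 7.8
tcp_pos: [0.553, 0.0669, 0.0227]
eef_rot: [0.0, 0.999, 0.041, 0.001]
contact_force: [0.5, 0.0, -0.4]
gripper_width: 0.033
grip_force: 15.0
```

Request:
move_arm(
  steps=[
    [[0, 0, 0], [0, 0, 0.1], 0.8],
    [[0, 0, 0], [0, 0, 0.05], 0.8],
    [[0, 0, 0], [0, 0, 0], 0.8],
  ],
)

```text
clock: 8.1
tcp_pos: [0.5529, 0.0668, 0.0209]
eef_rot: [-0.0, 0.999, 0.041, 0.0]
contact_force: [-0.8, -0.7, 3.5]
gripper_width: 0.0333
grip_force: 15.0
```

Request:
move_arm(
  steps=[
    [[0, 0, 0], [0, 0, 0], 0.62],
    [[0, 0, 0], [0, 0, 0], 0.55],
    [[0, 0, 0], [0, 0, 0], 0.45],
    [[0, 0, 0], [0, 0, 0], 0.45],
    [[0, 0, 0], [0, 0, -1.5], 0.45],
    [[0, 0, 0], [0, 0, -3], 0.3],
    [[0, 0, 0], [0, 0, -4.5], 0],
    [[0, 0, 0], [0, 0, 0], 0],
  ],
)

```text
clock: 8.9
tcp_pos: [0.5552, 0.0671, 0.1171]
eef_rot: [-0.0, 0.999, 0.041, 0.005]
contact_force: [0.6, -0.2, -1.3]
gripper_width: 0.0725
grip_force: 0.0
```

```bash
python3 -c "
from h import *
look('rough_big',.015);go(.431,.180,.12,90)"
```

```text
rough_big 0.75 [254. 194.] xy 553.3 66.8 short 34.2 long 34.4 short dir -85.3
t 9.0 turn deg 4.7 rad 0.082 shift cm [-12.2  -11.31  -0.83] tilt [ 2.5e-03  1.0e-04 -1.0e+00] q6 1.54 tcp [0.553  0.0669 0.112 ]
```

Request:
move_arm(
  steps=[
    [[0, 0, 0.082], [0, 0, 0], 0],
    [[0, 0, 0], [-3.05, -2.83, 0], 0],
    [[0, 0, 0], [-3.05, -2.83, 0], 0],
    [[0, 0, 0], [-3.05, -2.83, 0], 0],
    [[0, 0, 0], [-3.05, -2.83, 0], 0],
    [[0, 0, 0], [0, 0, 0], 0],
    [[0, 0, 0], [0, 0, 0], 0],
  ],
)

```text
clock: 9.7
tcp_pos: [0.4302, 0.1803, 0.1101]
eef_rot: [0.0, 1.0, 0.001, -0.0]
contact_force: [0.2, -0.7, 0.2]
gripper_width: 0.094
grip_force: 0.0
```

```bash
python3 -c "
from h import *
look('rough_small',.012,'pics/rs.png');go(.431,.180,.019,90)"
```

```text
rough_small 0.91 [250. 195.] xy 432.4 182.8 short 26.5 long 29.5 short dir -78.0
crop origin 177 121 x4
t 9.8 turn deg -0.0 rad -0.001 shift cm [-0.   -0.05  9.11] tilt [-5.e-04 -3.e-04 -1.e+00] q6 1.89 tcp [0.4311 0.1795 0.1101]
```

View pics/rs.png

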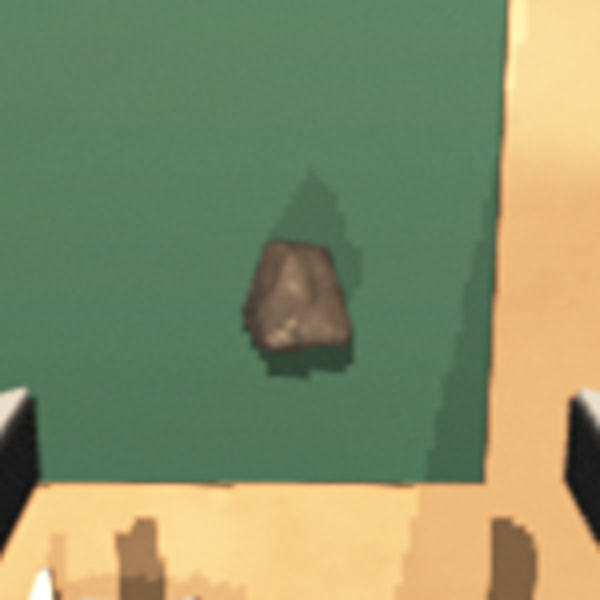

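The small lump at (250,195) tapers left to right, but its near and far faces are parallel. I'll close along x instead, after a quarter turn.

Request:
move_arm(
  steps=[
    [[0, 0, 0], [0.1, -0.25, 0], 0],
    [[0, 0, -0.145], [0, 0, 0], 0],
    [[0, 0, -0.145], [0, 0, 0], 0],
    [[0, 0, -0.145], [0, 0, 0], 0],
    [[0, 0, -0.145], [0, 0, 0], 0],
    [[0, 0, -0.145], [0, 0, 0], 0],
    [[0, 0, -0.145], [0, 0, 0], 0],
    [[0, 0, -0.145], [0, 0, 0], 0],
  ],
)

```text
clock: 10.6
tcp_pos: [0.4322, 0.1821, 0.1102]
eef_rot: [-0.0, 0.873, 0.488, -0.0]
contact_force: [-0.6, -0.2, 0.0]
gripper_width: 0.0942
grip_force: 0.0
```

Request:
move_arm(
  steps=[
    [[0, 0, -0.145], [0, 0, 0], 0],
    [[0, 0, -0.145], [0, 0, 0], 0],
    [[0, 0, -0.145], [0, 0, 0], 0],
    [[0, 0, -0.121], [0, 0, 0], 0],
    [[0, 0, 0], [0, 0, 3], 0.3],
    [[0, 0, 0], [0, 0, 3], 0.3],
    [[0, 0, 0], [0, 0, 0], 0.3],
  ],
)

```text
clock: 11.3
tcp_pos: [0.4303, 0.1815, 0.0475]
eef_rot: [-0.001, 0.708, 0.707, -0.003]
contact_force: [-0.1, -0.6, 0.6]
gripper_width: 0.0736
grip_force: 0.0
```

```bash
python3 -c "
from h import *
look('rough_small',.010,'pics/rs2.png');go(.432,.182,.019,0)"
```

```text
rough_small 0.79 [252. 222.] xy 432.5 181.5 short 30.1 long 30.8 short dir -76.7
crop origin 177 142 x4
t 11.4 turn deg -0.0 rad -0.001 shift cm [-0.03  0.    3.18] tilt [-8.e-04 -3.e-04 -1.e+00] q6 0.32 tcp [0.432  0.1823 0.0508]
```

View pics/rs2.png

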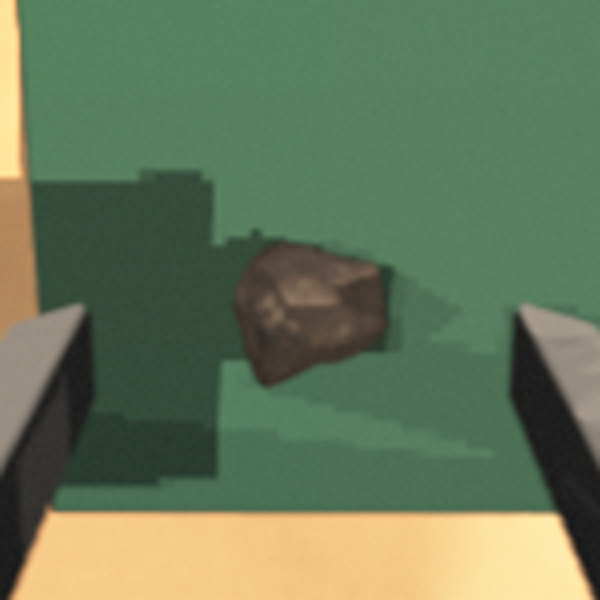

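The lump sits centred between the open fingers at (252,222), so I can grasp it.

Request:
move_arm(
  steps=[
    [[0, 0, 0], [0, 0, 2], 0.3],
    [[0, 0, 0], [0, 0, 1.2], 0.3],
    [[0, 0, 0], [0, 0, 0], 0.5],
    [[0, 0, 0], [0, 0, 0], 0.65],
    [[0, 0, 0], [0, 0, 0], 0.8],
    [[0, 0, 0], [0, 0, 0], 0.8],
    [[0, 0, 0], [0, 0, 0], 0.8],
    [[0, 0, 0], [0, 0, 0], 0.8],
  ],
)

```text
clock: 12.2
tcp_pos: [0.4318, 0.1827, 0.0189]
eef_rot: [0.0, 0.707, 0.707, 0.0]
contact_force: [-1.8, 0.4, 5.8]
gripper_width: 0.0284
grip_force: 15.0
```

Request:
move_arm(
  steps=[
    [[0, 0, 0], [0, 0, 0], 0.8],
    [[0, 0, 0], [0, 0, -1], 0.8],
    [[0, 0, 0], [0, 0, -3], 0.8],
    [[0, 0, 0], [0, 0, -4], 0.8],
  ],
)

```text
clock: 12.6
tcp_pos: [0.4307, 0.1822, 0.0988]
eef_rot: [-0.001, 0.707, 0.707, -0.001]
contact_force: [1.4, 0.9, -0.7]
gripper_width: 0.0283
grip_force: 15.0
```

```bash
python3 -c "
from h import *
look('rough_small',.09);s=r.read_state();print(s['gripper_width'],s['grip_force']);go(.492,.0622,.1,94.7)"
```

```text
rough_small 0.91 [250. 235.] xy 432.0 181.1 short 29.9 long 30.7 short dir 14.7
0.028273853239060467 14.999841430108063
t 12.7 turn deg 85.3 rad 1.489 shift cm [ 4.82 12.55  0.34] tilt [ 0.0072  0.0024 -1.    ] q6 0.32 tcp [0.4337 0.1833 0.1033]
```

Request:
move_arm(
  steps=[
    [[0, 0, 0.14], [0, 0, 0], 0.8],
    [[0, 0, 0.14], [0, 0, 0], 0.8],
    [[0, 0, 0.14], [0, 0, 0], 0.8],
    [[0, 0, 0.14], [0, 0, 0], 0.8],
    [[0, 0, 0.14], [0, 0, 0], 0.8],
    [[0, 0, 0.14], [0, 0, 0], 0.8],
    [[0, 0, 0.14], [0, 0, 0], 0.8],
    [[0, 0, 0.14], [0, 0, 0], 0.8],
  ],
)

```text
clock: 13.5
tcp_pos: [0.4314, 0.1825, 0.0983]
eef_rot: [0.0, 0.975, 0.221, -0.0]
contact_force: [0.6, -0.5, -0.9]
gripper_width: 0.028
grip_force: 15.0
```

Request:
move_arm(
  steps=[
    [[0, 0, 0.14], [0, 0, 0], 0.8],
    [[0, 0, 0.14], [0, 0, 0], 0.8],
    [[0, 0, 0.09], [0, 0, 0], 0.8],
    [[0, 0, 0], [1.6, 4.2, 0], 0.8],
    [[0, 0, 0], [1.6, 4.2, 0], 0.8],
    [[0, 0, 0], [1.6, 4.2, 0], 0.8],
    [[0, 0, 0], [0, 0, 0], 0.8],
    [[0, 0, 0], [0, 0, 0], 0.8],
  ],
)

```text
clock: 14.3
tcp_pos: [0.4895, 0.0603, 0.0982]
eef_rot: [-0.0, 0.999, 0.039, -0.0]
contact_force: [0.1, 0.4, -0.3]
gripper_width: 0.0283
grip_force: 15.0
```

```bash
python3 -c "
from h import *
s=r.read_state();print(s['gripper_width'],s['grip_force'],s['contact_force']);go(.492,.0622,.021,94.7)"
```

```text
0.028274659384251315 14.999813373869983 [ 0.118821    0.44844306 -0.29962697]
t 14.3 turn deg -0.2 rad -0.003 shift cm [ 0.27 -0.17  7.72] tilt [-7.e-04  0.e+00 -1.e+00] q6 1.54 tcp [0.4895 0.0603 0.0982]
```

Request:
move_arm(
  steps=[
    [[0, 0, 0], [0.25, -0.2, 3], 0.8],
    [[0, 0, 0], [0, 0, 2.5], 0.8],
    [[0, 0, 0], [0, 0, 1.2], 0.8],
    [[0, 0, 0], [0, 0, 0.6], 0.8],
    [[0, 0, 0], [0, 0, 0.2], 0.8],
    [[0, 0, 0], [0, 0, 0.1], 0.8],
    [[0, 0, 0], [0, 0, 0], 0.8],
  ],
)

```text
clock: 15.0
tcp_pos: [0.4923, 0.0632, 0.0232]
eef_rot: [-0.0, 0.999, 0.04, 0.001]
contact_force: [-0.6, 0.1, 0.0]
gripper_width: 0.0281
grip_force: 15.0
```

Request:
move_arm(
  steps=[
    [[0, 0, 0], [0, 0, 0.1], 0.8],
    [[0, 0, 0], [0, 0, 0], 0.8],
  ],
)

```text
clock: 15.2
tcp_pos: [0.4921, 0.0631, 0.0217]
eef_rot: [0.0, 0.999, 0.04, 0.0]
contact_force: [0.5, 0.1, -1.3]
gripper_width: 0.0283
grip_force: 15.0
```

Request:
move_arm(
  steps=[
    [[0, 0, 0], [0, 0, 0.1], 0.8],
    [[0, 0, 0], [0, 0, 0], 0.8],
  ],
)

```text
clock: 15.4
tcp_pos: [0.4922, 0.063, 0.0209]
eef_rot: [0.0, 0.999, 0.04, 0.0]
contact_force: [-1.0, -0.9, 4.7]
gripper_width: 0.0283
grip_force: 15.0
```

Touching; release and go up.

Request:
move_arm(
  steps=[
    [[0, 0, 0], [0, 0, 0], 0.68],
    [[0, 0, 0], [0, 0, 0], 0.6],
    [[0, 0, 0], [0, 0, 0], 0.5],
    [[0, 0, 0], [0, 0, 0], 0.5],
    [[0, 0, 0], [0, 0, -1.5], 0.5],
    [[0, 0, 0], [0, 0, -3], 0.3],
    [[0, 0, 0], [0, 0, -4.5], 0.2],
    [[0, 0, 0], [0, 0, 0], 0.2],
  ],
)

```text
clock: 16.2
tcp_pos: [0.4943, 0.0632, 0.1154]
eef_rot: [-0.0, 0.999, 0.04, 0.004]
contact_force: [-0.2, -0.3, -0.5]
gripper_width: 0.0672
grip_force: 0.0
```

```bash
python3 -c "
from h import *
look('rough_small',.015);go(.5954,.188,.11,64.2)"
```

```text
rough_small 0.56 [252. 198.] xy 493.8 62.8 short 27.0 long 30.0 short dir 25.7
t 16.3 turn deg 30.4 rad 0.531 shift cm [  3.85 -15.74   0.11] tilt [ 1.7e-03  1.0e-04 -1.0e+00] q6 1.54 tcp [0.4922 0.0631 0.1109]
```

Request:
move_arm(
  steps=[
    [[0, 0, 0.133], [0, 0, 0], 0],
    [[0, 0, 0.133], [0, 0, 0], 0],
    [[0, 0, 0.133], [0, 0, 0], 0],
    [[0, 0, 0.132], [0, 0, 0], 0],
    [[0, 0, 0], [0.96, -3.93, 0], 0],
    [[0, 0, 0], [0.96, -3.93, 0], 0],
    [[0, 0, 0], [0.96, -3.93, 0], 0],
    [[0, 0, 0], [0.96, -3.93, 0], 0],
  ],
)

```text
clock: 17.1
tcp_pos: [0.5952, 0.1891, 0.1085]
eef_rot: [0.001, 0.975, -0.223, -0.001]
contact_force: [0.4, -1.3, 1.1]
gripper_width: 0.0938
grip_force: 0.0
```

Request:
move_arm(
  steps=[
    [[0, 0, 0], [0, 0, 0], 0],
    [[0, 0, 0], [0, 0, 0], 0],
  ],
)

```text
clock: 17.3
tcp_pos: [0.5941, 0.188, 0.1083]
eef_rot: [0.001, 0.975, -0.223, -0.001]
contact_force: [0.5, 0.2, 0.2]
gripper_width: 0.0943
grip_force: 0.0
```

```bash
python3 -c "
from h import *
o=look('halfmoon_light',.010,'pics/hl.png');go(.5954,.188,.0175,64.2)"
```

```text
halfmoon_light 0.67 [254. 194.] xy 595.6 187.4 short 21.8 long 44.4 short dir 62.2
crop origin 177 121 x4
t 17.4 turn deg -0.0 rad -0.0 shift cm [ 0.08 -0.15  9.19] tilt [-1.8e-03 -5.0e-04 -1.0e+00] q6 2.27 tcp [0.5942 0.1871 0.1094]
```

View pics/hl.png

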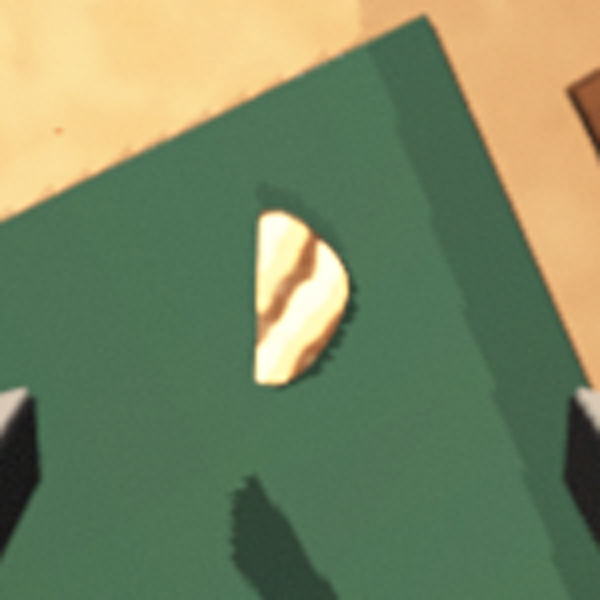

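The half-moon's straight edge is nearly along tool x at (254,194); a 0.03 rad trim will line it up.

Request:
move_arm(
  steps=[
    [[0, 0, 0.03], [0.1, -0.1, 0], 0.2],
    [[0, 0, 0], [0, 0, 3], 0.4],
    [[0, 0, 0], [0, 0, 4], 0.4],
    [[0, 0, 0], [0, 0, 1.6], 0.5],
    [[0, 0, 0], [0, 0, 0.4], 0.6],
    [[0, 0, 0], [0, 0, 0], 0.65],
    [[0, 0, 0], [0, 0, 0], 0.65],
  ],
)

```text
clock: 18.1
tcp_pos: [0.5971, 0.1884, 0.0222]
eef_rot: [-0.001, 0.971, -0.238, 0.001]
contact_force: [0.4, 0.3, -0.1]
gripper_width: 0.0418
grip_force: 0.0
```

```bash
python3 -c "
from h import *
go(.5956,.1874,.0175,62.4)"
```

```text
t 18.1 turn deg 0.1 rad 0.001 shift cm [-0.09  0.16  0.47] tilt [ 2.3e-03  6.0e-04 -1.0e+00] q6 2.3 tcp [0.5971 0.1884 0.0222]
```

Request:
move_arm(
  steps=[
    [[0, 0, 0], [0, 0, 0.1], 0.65],
    [[0, 0, 0], [0, 0, 0], 0.65],
  ],
)

```text
clock: 18.3
tcp_pos: [0.5966, 0.1884, 0.0203]
eef_rot: [-0.0, 0.971, -0.238, 0.001]
contact_force: [-0.5, -0.1, 0.0]
gripper_width: 0.033
grip_force: 0.0
```

Request:
move_arm(
  steps=[
    [[0, 0, 0], [-0.05, 0.1, 0], 0.65],
    [[0, 0, 0], [0, 0, 0], 0.65],
    [[0, 0, 0], [0, 0, 0], 0.65],
  ],
)

```text
clock: 18.6
tcp_pos: [0.5954, 0.1877, 0.0195]
eef_rot: [-0.0, 0.971, -0.238, 0.0]
contact_force: [0.2, -0.7, 0.3]
gripper_width: 0.0332
grip_force: 0.0
```

Request:
move_arm(
  steps=[
    [[0, 0, 0], [0, 0, 0.2], 0.65],
    [[0, 0, 0], [0, 0, 0], 0.7],
    [[0, 0, 0], [0, 0, 0], 0.78],
    [[0, 0, 0], [0, 0, 0], 0.9],
    [[0, 0, 0], [0, 0, 0], 0.9],
    [[0, 0, 0], [0, 0, 0], 0.9],
  ],
  newtons=12,
)

```text
clock: 19.2
tcp_pos: [0.5953, 0.1877, 0.0174]
eef_rot: [0.0, 0.971, -0.238, -0.0]
contact_force: [0.8, -0.6, -1.2]
gripper_width: 0.0211
grip_force: 12.0
```

Request:
move_arm(
  steps=[
    [[0, 0, 0], [0, 0, 0], 0.9],
    [[0, 0, 0], [0, 0, -0.6], 0.9],
    [[0, 0, 0], [0, 0, -2.5], 0.9],
    [[0, 0, 0], [0, 0, -4], 0.9],
    [[0, 0, 0], [0, 0, 0], 0.9],
  ],
)

```text
clock: 19.7
tcp_pos: [0.5977, 0.1883, 0.0943]
eef_rot: [-0.002, 0.971, -0.238, 0.004]
contact_force: [0.9, 0.6, 0.5]
gripper_width: 0.0213
grip_force: 12.0
```

```bash
python3 -c "
from h import *
look('halfmoon_light',.075);s=r.read_state();print(s['gripper_width'],s['grip_force']);go(.5629,-.064,.09,94.5)"
```

```text
halfmoon_light 0.94 [252. 232.] xy 593.3 190.6 short 24.0 long 49.7 short dir 63.5
0.02173657554253492 12.000347347202478
t 19.8 turn deg -32.0 rad -0.559 shift cm [-5.25 24.84 -0.06] tilt [ 1.9e-03  4.0e-04 -1.0e+00] q6 2.3 tcp [0.5957 0.1878 0.0895]
```

Request:
move_arm(
  steps=[
    [[0, 0, -0.14], [0, 0, 0], 0.9],
    [[0, 0, -0.14], [0, 0, 0], 0.9],
    [[0, 0, -0.14], [0, 0, 0], 0.9],
    [[0, 0, -0.139], [0, 0, 0], 0.9],
    [[0, 0, 0], [-0.88, 4.14, 0], 0.9],
    [[0, 0, 0], [-0.88, 4.14, 0], 0.9],
    [[0, 0, 0], [-0.88, 4.14, 0], 0.9],
    [[0, 0, 0], [-0.87, 4.14, 0], 0.9],
  ],
)

```text
clock: 20.6
tcp_pos: [0.5723, 0.0184, 0.0873]
eef_rot: [-0.0, 0.999, 0.04, -0.001]
contact_force: [0.5, -0.7, 0.4]
gripper_width: 0.0213
grip_force: 12.0
```

Request:
move_arm(
  steps=[
    [[0, 0, 0], [-0.87, 4.14, 0], 0.9],
    [[0, 0, 0], [-0.87, 4.14, 0], 0.9],
    [[0, 0, 0], [0, 0, 0], 0.9],
    [[0, 0, 0], [0, 0, 0], 0.9],
    [[0, 0, 0], [0, 0, 0], 0.9],
  ],
)

```text
clock: 21.1
tcp_pos: [0.5624, -0.0632, 0.0879]
eef_rot: [-0.0, 0.999, 0.04, -0.001]
contact_force: [-0.1, 0.2, -0.1]
gripper_width: 0.0216
grip_force: 12.0
```

```bash
cat > ov.py <<'E'
from h import *
def ov(o,th,cxs,bl,bw,f,look_at):
    c=r.camera_info('wrist'); im=r.get_image('wrist'); S=3
    a=cv2.resize(im,None,fx=S,fy=S,interpolation=cv2.INTER_CUBIC)
    t=np.radians(th); M=np.array([[np.cos(t),-np.sin(t)],[np.sin(t),np.cos(t)]])
    for cx in cxs:
        q=np.array([(cx-bl/2,-bw/2),(cx+bl/2,-bw/2),(cx+bl/2,bw/2),(cx-bl/2,bw/2)])/1000@M.T+o
        cv2.polylines(a,[np.round((pix(c,np.c_[q,np.full(4,.005)])+.5)*S).astype(int)],True,(0,255,0),1)
    u=(pix(c,look_at)[0]*S).astype(int); y0=min(max(0,u[1]-270),552);x0=min(max(0,u[0]-300),936)
    cv2.imwrite(f,a[y0:y0+600,x0:x0+600]); print('sym col',c['K'][0,2]*S-x0,'px/mm',S*272/(c['xyz'][2]-.005)/1000)
E
python3 - <<'E'
from ov import *
ov([.529,-.0679],4.5,(-34.5,34.5),62,40,'pics/ov3.png',[.545,-.0666,.01])
go(.5629,-.064,.0195,94.5)
E
```

```text
sym col 293.1365725605714 px/mm 3.2846958941481175
t 21.15 turn deg 0.1 rad 0.001 shift cm [0.04 0.11 6.85] tilt [-8.e-04  3.e-04 -1.e+00] q6 1.31 tcp [ 0.5625 -0.063   0.088 ]
```

View pics/ov3.png

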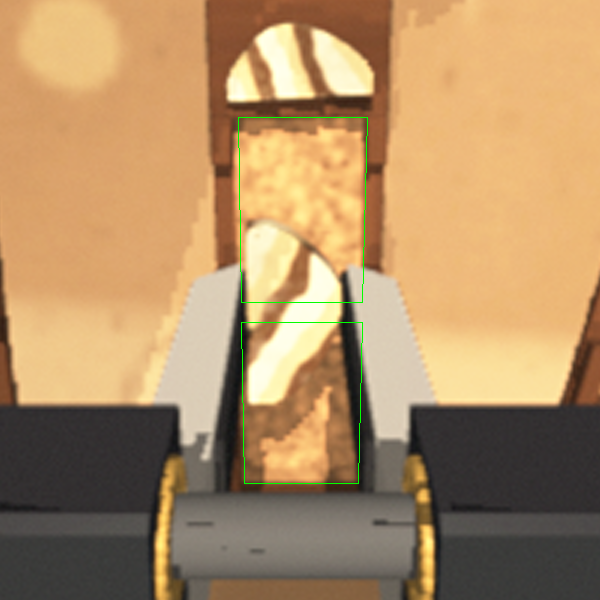

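The half-moon is held straight over the far bay. The tray centre is about 2 mm to tool +y, so I'll correct and lower.

Request:
move_arm(
  steps=[
    [[0, 0, 0], [0.05, 0.2, 2.5], 0.9],
    [[0, 0, 0], [0, 0, 2], 0.9],
    [[0, 0, 0], [0, 0, 1.2], 0.9],
    [[0, 0, 0], [0, 0, 0.6], 0.9],
    [[0, 0, 0], [0, 0, 0.2], 0.9],
    [[0, 0, 0], [0, 0, 0], 0.9],
    [[0, 0, 0], [0, 0, 0], 0.9],
  ],
)

```text
clock: 21.85
tcp_pos: [0.5637, -0.066, 0.0242]
eef_rot: [0.0, 0.999, 0.039, 0.001]
contact_force: [-0.8, -0.1, 0.1]
gripper_width: 0.0216
grip_force: 12.0
```

Request:
move_arm(
  steps=[
    [[0, 0, 0], [0, 0, 0.15], 0.9],
    [[0, 0, 0], [0, 0, 0], 0.9],
  ],
)

```text
clock: 22.05
tcp_pos: [0.5633, -0.0661, 0.0222]
eef_rot: [0.0, 0.999, 0.039, 0.0]
contact_force: [-0.4, -0.5, 0.1]
gripper_width: 0.0214
grip_force: 12.0
```

Request:
move_arm(
  steps=[
    [[0, 0, 0], [0, -0.1, 0.15], 0.9],
    [[0, 0, 0], [0, 0, 0.1], 0.9],
    [[0, 0, 0], [0, 0, 0], 0.9],
  ],
)

```text
clock: 22.35
tcp_pos: [0.5631, -0.065, 0.0194]
eef_rot: [-0.0, 0.999, 0.039, -0.0]
contact_force: [-0.8, 0.7, -0.5]
gripper_width: 0.0215
grip_force: 12.0
```

Request:
move_arm(
  steps=[
    [[0, 0, 0], [0, 0, 0.05], 0.9],
    [[0, 0, 0], [0, 0, 0], 0.9],
  ],
)

```text
clock: 22.55
tcp_pos: [0.5632, -0.065, 0.0193]
eef_rot: [-0.0, 0.999, 0.039, 0.0]
contact_force: [-2.8, 1.7, 5.5]
gripper_width: 0.0217
grip_force: 13.4
```

Request:
move_arm(
  steps=[
    [[0, 0, 0], [0, 0, 0], 0.74],
    [[0, 0, 0], [0, 0, 0], 0.67],
    [[0, 0, 0], [0, 0, 0], 0.6],
    [[0, 0, 0], [0, 0, 0], 0.6],
    [[0, 0, 0], [0, 0, -1.5], 0.6],
    [[0, 0, 0], [0, 0, -3], 0.5],
    [[0, 0, 0], [0, 0, -4.5], 0.5],
    [[0, 0, 0], [0, 0, 0], 0.2],
  ],
)

```text
clock: 23.35
tcp_pos: [0.5655, -0.0654, 0.1153]
eef_rot: [0.001, 0.999, 0.039, 0.004]
contact_force: [0.9, 0.3, -0.3]
gripper_width: 0.0518
grip_force: 0.0
```

```bash
python3 -c "
from h import *
look('halfmoon_light',.012);go(.5925,.3827,.11,62)"
```

```text
halfmoon_light 0.62 [252. 198.] xy 563.8 -64.8 short 22.4 long 44.5 short dir -82.5
t 23.45 turn deg 32.5 rad 0.568 shift cm [-1.845e+01 -4.090e+01  1.000e-02] tilt [ 2.e-03 -3.e-04 -1.e+00] q6 1.31 tcp [ 0.5634 -0.065   0.1102]
```

Request:
move_arm(
  steps=[
    [[0, 0, -0.148], [0, 0, 0], 0],
    [[0, 0, -0.148], [0, 0, 0], 0],
    [[0, 0, -0.148], [0, 0, 0], 0],
    [[0, 0, -0.148], [0, 0, 0], 0],
    [[0, 0, -0.148], [0, 0, 0], 0],
    [[0, 0, -0.148], [0, 0, 0], 0],
    [[0, 0, -0.148], [0, 0, 0], 0],
    [[0, 0, -0.148], [0, 0, 0], 0],
  ],
)

```text
clock: 24.25
tcp_pos: [0.5624, -0.0649, 0.1076]
eef_rot: [-0.001, 0.805, 0.593, -0.001]
contact_force: [0.7, -0.2, -0.6]
gripper_width: 0.0938
grip_force: 0.0
```

Request:
move_arm(
  steps=[
    [[0, 0, -0.148], [0, 0, 0], 0],
    [[0, 0, -0.148], [0, 0, 0], 0],
    [[0, 0, -0.148], [0, 0, 0], 0],
    [[0, 0, -0.148], [0, 0, 0], 0],
    [[0, 0, -0.148], [0, 0, 0], 0],
    [[0, 0, -0.148], [0, 0, 0], 0],
    [[0, 0, -0.148], [0, 0, 0], 0],
    [[0, 0, -0.148], [0, 0, 0], 0],
  ],
)

```text
clock: 25.05
tcp_pos: [0.5624, -0.0649, 0.1076]
eef_rot: [-0.001, 0.338, 0.941, -0.0]
contact_force: [0.5, 0.1, 0.4]
gripper_width: 0.0942
grip_force: 0.0
```

Request:
move_arm(
  steps=[
    [[0, 0, -0.148], [0, 0, 0], 0],
    [[0, 0, -0.058], [0, 0, 0], 0],
    [[0, 0, 0], [2.05, 4.5, 0], 0],
    [[0, 0, 0], [2.05, 4.5, 0], 0],
    [[0, 0, 0], [2.05, 4.5, 0], 0],
    [[0, 0, 0], [2.05, 4.5, 0], 0],
    [[0, 0, 0], [2.05, 4.5, 0], 0],
  ],
)

```text
clock: 25.75
tcp_pos: [0.5775, 0.1836, 0.1077]
eef_rot: [-0.001, 0.242, 0.97, -0.001]
contact_force: [-0.1, -0.8, -0.4]
gripper_width: 0.094
grip_force: 0.0
```

```bash
python3 -c "
from h import *
go(.5925,.3827,.11,62)"
```

```text
t 25.75 turn deg -0.0 rad -0.0 shift cm [ 8.02 18.28 -0.24] tilt [-2.2e-03 -5.0e-04 -1.0e+00] q6 -0.83 tcp [0.5775 0.1836 0.1077]
```

Request:
move_arm(
  steps=[
    [[0, 0, 0], [2.0, 4.5, 0], 0],
    [[0, 0, 0], [2.0, 4.5, 0], 0],
    [[0, 0, 0], [2.0, 4.5, 0], 0],
    [[0, 0, 0], [2.0, 4.5, 0], 0],
    [[0, 0, 0], [0, 0, 0], 0],
    [[0, 0, 0], [0, 0, 0], 0],
    [[0, 0, 0], [0, 0, 0], 0],
  ],
)

```text
clock: 26.45
tcp_pos: [0.5921, 0.377, 0.1081]
eef_rot: [-0.001, 0.242, 0.97, -0.001]
contact_force: [0.4, -0.0, 0.4]
gripper_width: 0.0939
grip_force: 0.0
```

```bash
python3 -c "
from h import *
o=look('halfmoon_dark',.010,'pics/hd.png');go(.5925,.3827,.0175,62)
if o: x,y,a,b,t=o[0]; go(x/1000,y/1000,.0175,t)"
```

```text
crop origin 176 121 x4
t 26.55 turn deg -0.1 rad -0.002 shift cm [0.27 0.52 9.13] tilt [-4.e-04 -3.e-04 -1.e+00] q6 -0.57 tcp [0.5925 0.3768 0.1088]
```

View pics/hd.png

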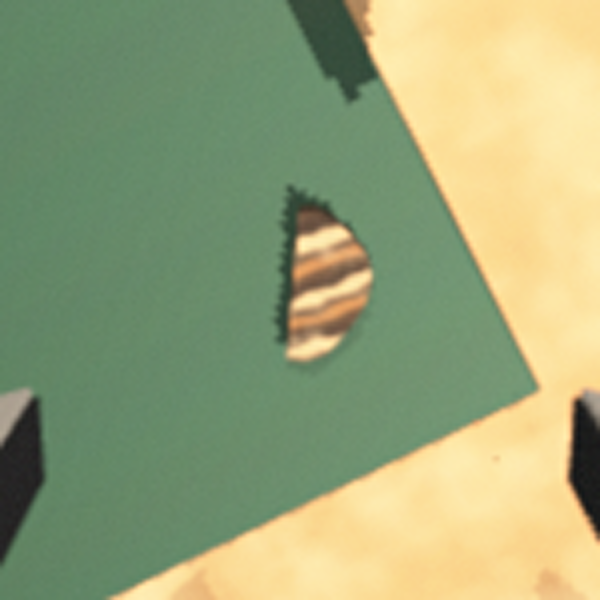

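The dark half-moon is centred at px (259,191), with its straight edge tilted about 5° clockwise from the tool axis.

```bash
python3 -c "
from h import *
c=r.camera_info('wrist');p=w(c,[259.3,191],.010)[0];print(p);go(p[0],p[1],.0175,57.1)"
```

```text
[0.59160024 0.38605974]
t 26.55 turn deg 4.8 rad 0.084 shift cm [0.57 0.73 9.13] tilt [-4.e-04 -3.e-04 -1.e+00] q6 -0.57 tcp [0.5925 0.3768 0.1088]
```

Request:
move_arm(
  steps=[
    [[0, 0, 0.084], [0, 0, 0], 0.2],
    [[0, 0, 0], [0.57, 0.73, 0], 0.3],
    [[0, 0, 0], [0, 0, 3], 0.3],
    [[0, 0, 0], [0, 0, 2.5], 0.3],
    [[0, 0, 0], [0, 0, 0], 0.3],
    [[0, 0, 0], [0, 0, 0], 0.3],
  ],
)

```text
clock: 27.15
tcp_pos: [0.5916, 0.3875, 0.0547]
eef_rot: [0.0, 0.282, 0.959, 0.0]
contact_force: [-0.0, 0.1, 1.2]
gripper_width: 0.0658
grip_force: 0.0
```

```bash
python3 -c "
from h import *
o=look('halfmoon_dark',.010,'pics/hd2.png');go(.5916,.3861,.0175,57.1)
if o: x,y,a,b,t=o[0]; go(x/1000,y/1000,.0175,t)"
```

```text
halfmoon_dark 0.73 [246. 215.] xy 591.3 385.4 short 19.8 long 40.4 short dir 56.4
crop origin 176 139 x4
t 27.25 turn deg 0.1 rad 0.002 shift cm [-0.05 -0.18  3.84] tilt [ 0.0022  0.0013 -1.    ] q6 -0.47 tcp [0.5921 0.3879 0.0559]
t 27.25 turn deg 0.8 rad 0.014 shift cm [-0.06 -0.26  3.84] tilt [ 0.0022  0.0013 -1.    ] q6 -0.47 tcp [0.5921 0.3879 0.0559]
```

View pics/hd2.png

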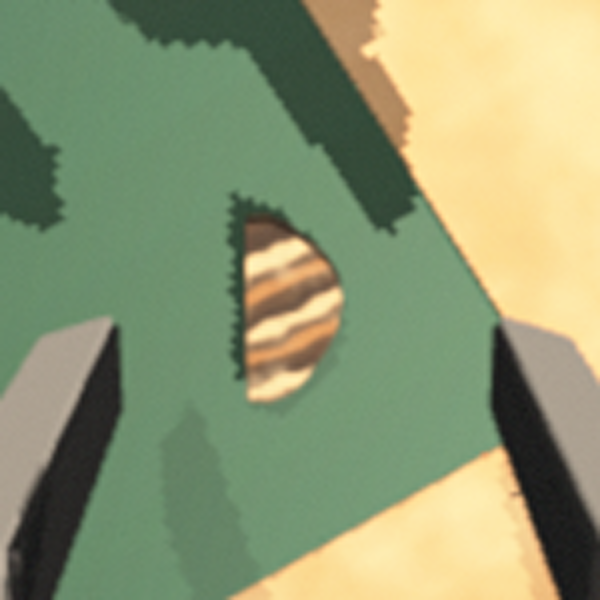

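Edge aligned, stone at (246,215). Small sideways trim, then down.

Request:
move_arm(
  steps=[
    [[0, 0, 0], [-0.05, -0.2, 1], 0.5],
    [[0, 0, 0], [0, 0, 1.5], 0.6],
    [[0, 0, 0], [0, 0, 1], 0.6],
    [[0, 0, 0], [0, 0, 0.2], 0.6],
    [[0, 0, 0], [0, 0, 0], 0.6],
    [[0, 0, 0], [0, 0, 0], 0.6],
    [[0, 0, 0], [0, 0, 0], 0.6],
  ],
)

```text
clock: 27.95
tcp_pos: [0.5911, 0.3857, 0.0173]
eef_rot: [0.0, 0.282, 0.959, 0.0]
contact_force: [-0.9, -1.5, 8.6]
gripper_width: 0.0374
grip_force: 4.4
```

Request:
move_arm(
  steps=[
    [[0, 0, 0], [0, 0, -0.1], 0.6],
    [[0, 0, 0], [0, 0, 0], 0.7],
    [[0, 0, 0], [0, 0, 0], 0.78],
    [[0, 0, 0], [0, 0, 0], 0.9],
    [[0, 0, 0], [0, 0, 0], 0.9],
    [[0, 0, 0], [0, 0, 0], 0.9],
  ],
)

```text
clock: 28.55
tcp_pos: [0.5906, 0.3855, 0.0177]
eef_rot: [-0.0, 0.282, 0.959, -0.0]
contact_force: [-0.2, -0.2, -0.6]
gripper_width: 0.0194
grip_force: 12.0
```

Request:
move_arm(
  steps=[
    [[0, 0, 0], [0, 0, -0.6], 0.9],
    [[0, 0, 0], [0, 0, -2.5], 0.9],
    [[0, 0, 0], [0, 0, -4], 0.9],
    [[0, 0, -0.131], [0, 0, 0], 0.9],
    [[0, 0, -0.131], [0, 0, 0], 0.9],
    [[0, 0, -0.131], [0, 0, 0], 0.9],
    [[0, 0, -0.131], [0, 0, 0], 0.9],
    [[0, 0, -0.131], [0, 0, 0], 0.9],
  ],
)

```text
clock: 29.35
tcp_pos: [0.5907, 0.3855, 0.0895]
eef_rot: [0.0, -0.044, 0.999, 0.0]
contact_force: [-0.3, 0.5, 0.2]
gripper_width: 0.0196
grip_force: 12.0
```

```bash
python3 -c "
from h import *
s=r.read_state();print(s['gripper_width'],s['grip_force']);go(.494,-.0703,.09,94.5)"
```

```text
0.019584934633025887 11.99994433001848
t 29.35 turn deg 0.5 rad 0.009 shift cm [ 13.22 -44.68  -0.06] tilt [ 3.e-04  2.e-04 -1.e+00] q6 -1.13 tcp [0.5907 0.3855 0.0895]
```

Request:
move_arm(
  steps=[
    [[0, 0, 0.009], [1.32, -4.47, 0], 0.9],
    [[0, 0, 0], [1.32, -4.47, 0], 0.9],
    [[0, 0, 0], [1.32, -4.47, 0], 0.9],
    [[0, 0, 0], [1.32, -4.47, 0], 0.9],
    [[0, 0, 0], [1.32, -4.47, 0], 0.9],
    [[0, 0, 0], [1.32, -4.47, 0], 0.9],
    [[0, 0, 0], [1.32, -4.47, 0], 0.9],
    [[0, 0, 0], [1.32, -4.47, 0], 0.9],
  ],
)

```text
clock: 30.15
tcp_pos: [0.5114, 0.0194, 0.0896]
eef_rot: [0.001, -0.037, 0.999, -0.0]
contact_force: [0.3, 0.4, 0.1]
gripper_width: 0.0186
grip_force: 12.0
```

Request:
move_arm(
  steps=[
    [[0, 0, 0], [1.32, -4.47, 0], 0.9],
    [[0, 0, 0], [1.32, -4.47, 0], 0.9],
    [[0, 0, 0], [0, 0, 0], 0.9],
    [[0, 0, 0], [0, 0, 0], 0.9],
    [[0, 0, 0], [0, 0, 0], 0.9],
  ],
)

```text
clock: 30.65
tcp_pos: [0.4924, -0.0693, 0.0892]
eef_rot: [0.0, -0.037, 0.999, 0.0]
contact_force: [-0.6, -0.1, -0.4]
gripper_width: 0.0193
grip_force: 12.0
```

```bash
python3 - <<'E'
from ov import *
go(.494,-.0703,.0197,94.5)
ov([.529,-.0673],4.5,(-34.5,34.5),62,40,'pics/ov4.png',[.52,-.068,.01])
E
```

```text
t 30.65 turn deg -0.3 rad -0.005 shift cm [-0.14 -0.12  6.95] tilt [ 5.e-04  1.e-04 -1.e+00] q6 -1.86 tcp [ 0.4924 -0.0693  0.0892]
sym col 304.1365725605714 px/mm 3.2658697378009633
```

View pics/ov4.png

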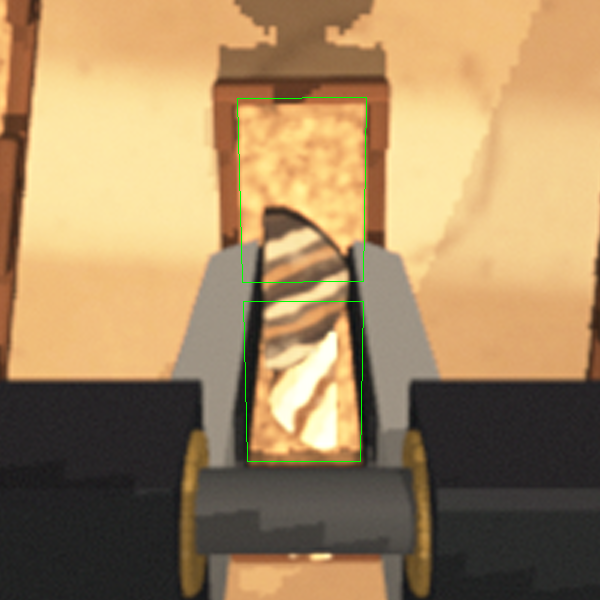

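The held dark half-moon is straight over the near bay, with about 1 mm of trim needed. The light one lies well in the far bay.

Request:
move_arm(
  steps=[
    [[0, 0, -0.005], [-0.15, -0.1, 2.5], 0.9],
    [[0, 0, 0], [0, 0, 2], 0.9],
    [[0, 0, 0], [0, 0, 1.4], 0.9],
    [[0, 0, 0], [0, 0, 0.6], 0.9],
    [[0, 0, 0], [0, 0, 0.2], 0.9],
    [[0, 0, 0], [0, 0, 0], 0.9],
    [[0, 0, 0], [0, 0, 0.1], 0.9],
    [[0, 0, 0], [0, 0, 0], 0.9],
  ],
)

```text
clock: 31.5
tcp_pos: [0.494, -0.0709, 0.0214]
eef_rot: [0.0, -0.039, 0.999, -0.0]
contact_force: [-0.1, 0.2, 0.3]
gripper_width: 0.0192
grip_force: 12.0
```

Request:
move_arm(
  steps=[
    [[0, 0, 0], [0, 0, 0], 0.9],
    [[0, 0, 0], [0, 0, 0.05], 0.9],
    [[0, 0, 0], [0, 0, 0], 0.9],
  ],
)

```text
clock: 31.8
tcp_pos: [0.4938, -0.0709, 0.0205]
eef_rot: [0.0, -0.039, 0.999, -0.0]
contact_force: [0.2, -0.2, -0.3]
gripper_width: 0.0191
grip_force: 12.0
```

Request:
move_arm(
  steps=[
    [[0, 0, 0], [0, 0, 0.08], 0.9],
    [[0, 0, 0], [0, 0, 0.04], 0.9],
    [[0, 0, 0], [0, 0, 0], 0.9],
  ],
)

```text
clock: 32.1
tcp_pos: [0.4937, -0.0709, 0.0193]
eef_rot: [0.0, -0.039, 0.999, 0.0]
contact_force: [-0.9, 0.1, 2.8]
gripper_width: 0.0192
grip_force: 12.0
```

Request:
move_arm(
  steps=[
    [[0, 0, 0], [0, 0, 0], 0.77],
    [[0, 0, 0], [0, 0, 0], 0.7],
    [[0, 0, 0], [0, 0, 0], 0.6],
    [[0, 0, 0], [0, 0, 0], 0.6],
    [[0, 0, 0], [0, 0, -1.5], 0.6],
    [[0, 0, 0], [0, 0, -3], 0.5],
    [[0, 0, 0], [0, 0, -4.5], 0.5],
    [[0, 0, 0], [0, 0, 0], 0.2],
  ],
)

```text
clock: 32.9
tcp_pos: [0.4959, -0.0713, 0.1141]
eef_rot: [0.004, -0.039, 0.999, -0.001]
contact_force: [-0.5, -0.8, -0.0]
gripper_width: 0.0519
grip_force: 0.0
```

```bash
python3 -c "
from h import *
look('halfmoon_dark',.012);go(.4302,.3852,.11,28)"
```

```text
halfmoon_dark 0.77 [251. 193.] xy 494.7 -70.9 short 17.5 long 39.4 short dir -86.0
t 33.0 turn deg 66.5 rad 1.16 shift cm [43.27 15.79 -0.06] tilt [ 1.5e-03 -3.0e-04 -1.0e+00] q6 -1.87 tcp [ 0.4939 -0.0709  0.1097]
```

Request:
move_arm(
  steps=[
    [[0, 0, 0.145], [0, 0, 0], 0],
    [[0, 0, 0.145], [0, 0, 0], 0],
    [[0, 0, 0.145], [0, 0, 0], 0],
    [[0, 0, 0.145], [0, 0, 0], 0],
    [[0, 0, 0.145], [0, 0, 0], 0],
    [[0, 0, 0.145], [0, 0, 0], 0],
    [[0, 0, 0.145], [0, 0, 0], 0],
    [[0, 0, 0.145], [0, 0, 0], 0],
  ],
)

```text
clock: 33.8
tcp_pos: [0.493, -0.0707, 0.1076]
eef_rot: [-0.001, 0.517, 0.856, -0.0]
contact_force: [0.2, -0.5, 0.8]
gripper_width: 0.0939
grip_force: 0.0
```

Request:
move_arm(
  steps=[
    [[0, 0, 0], [4.33, 1.58, 0], 0],
    [[0, 0, 0], [4.33, 1.58, 0], 0],
    [[0, 0, 0], [4.33, 1.58, 0], 0],
    [[0, 0, 0], [4.33, 1.58, 0], 0],
    [[0, 0, 0], [4.33, 1.58, 0], 0],
    [[0, 0, 0], [4.33, 1.58, 0], 0],
    [[0, 0, 0], [4.33, 1.58, 0], 0],
    [[0, 0, 0], [4.33, 1.58, 0], 0],
  ],
)

```text
clock: 34.6
tcp_pos: [0.4414, 0.2958, 0.1077]
eef_rot: [-0.001, 0.515, 0.857, -0.001]
contact_force: [0.7, -0.1, 0.2]
gripper_width: 0.0935
grip_force: 0.0
```

Request:
move_arm(
  steps=[
    [[0, 0, 0], [4.33, 1.58, 0], 0],
    [[0, 0, 0], [4.33, 1.58, 0], 0],
    [[0, 0, 0], [0, 0, 0], 0],
    [[0, 0, 0], [0, 0, 0], 0],
    [[0, 0, 0], [0, 0, 0], 0],
  ],
)

```text
clock: 35.1
tcp_pos: [0.4297, 0.3845, 0.1082]
eef_rot: [-0.0, 0.515, 0.857, -0.001]
contact_force: [-0.5, 0.4, 0.5]
gripper_width: 0.0942
grip_force: 0.0
```

```bash
python3 -c "
from h import *
o=look('egg',.0125,'pics/eg.png');go(.4302,.3852,.0195,28)
if o: x,y,a,b,t=o[0]; go(x/1000,y/1000,.0195,t)"
```

```text
crop origin 176 122 x4
t 35.2 turn deg -0.1 rad -0.001 shift cm [0.07 0.05 8.94] tilt [-5.e-04 -5.e-04 -1.e+00] q6 0.18 tcp [0.4301 0.3844 0.1089]
```

View pics/eg.png

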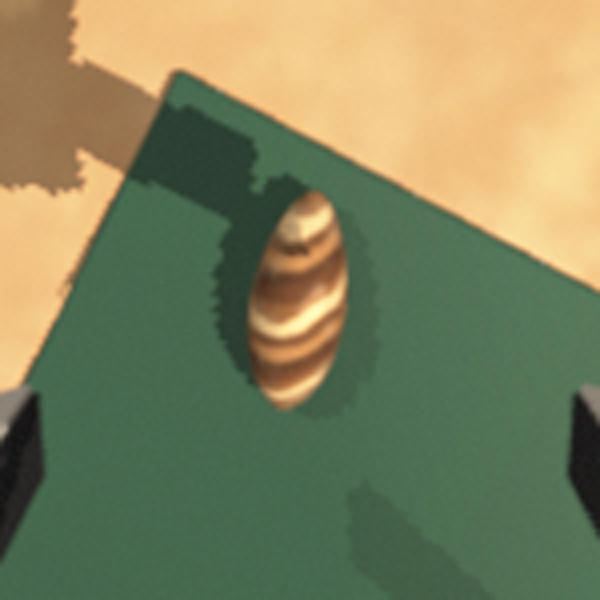

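The egg is centred at px (250.5,197), with its axis tilted about 8° clockwise, so I'll turn +0.137.

```bash
python3 -c "
from h import *
c=r.camera_info('wrist');p=w(c,[250.5,197.3],.0125)[0];print(p);go(p[0],p[1],.0195,20.2)"
```

```text
[0.42938239 0.38345221]
t 35.2 turn deg 7.7 rad 0.135 shift cm [-0.06 -0.09  8.94] tilt [-5.e-04 -5.e-04 -1.e+00] q6 0.18 tcp [0.4301 0.3844 0.1089]
```

Request:
move_arm(
  steps=[
    [[0, 0, 0.135], [0, 0, 0], 0.2],
    [[0, 0, 0], [-0.06, -0.09, 3], 0.3],
    [[0, 0, 0], [0, 0, 3], 0.45],
    [[0, 0, 0], [0, 0, 2], 0.5],
    [[0, 0, 0], [0, 0, 0.8], 0.5],
    [[0, 0, 0], [0, 0, 0], 0.5],
    [[0, 0, 0], [0, 0, 0], 0.5],
    [[0, 0, 0], [0, 0, 0], 0.5],
  ],
)

```text
clock: 36.0
tcp_pos: [0.4298, 0.385, 0.0225]
eef_rot: [0.0, 0.572, 0.821, 0.001]
contact_force: [0.6, 0.3, 0.1]
gripper_width: 0.0472
grip_force: 0.0
```

Request:
move_arm(
  steps=[
    [[0, 0, 0], [0, 0, 0.1], 0.6],
    [[0, 0, 0], [0, 0, 0], 0.7],
    [[0, 0, 0], [0, 0, 0], 0.85],
    [[0, 0, 0], [0, 0, 0], 0.9],
    [[0, 0, 0], [0, 0, 0], 0.9],
    [[0, 0, 0], [0, 0, 0], 0.9],
  ],
)

```text
clock: 36.6
tcp_pos: [0.4292, 0.3847, 0.0204]
eef_rot: [-0.0, 0.572, 0.821, 0.0]
contact_force: [-1.0, -1.6, 3.0]
gripper_width: 0.0228
grip_force: 12.0
```

Request:
move_arm(
  steps=[
    [[0, 0, 0], [0, 0, -0.6], 0.9],
    [[0, 0, 0], [0, 0, -2.5], 0.9],
    [[0, 0, 0], [0, 0, -4], 0.9],
    [[0, 0, 0], [0, 0, 0], 0.9],
  ],
)

```text
clock: 37.0
tcp_pos: [0.431, 0.3861, 0.0964]
eef_rot: [0.001, 0.572, 0.821, 0.004]
contact_force: [-0.3, 0.8, -0.3]
gripper_width: 0.0224
grip_force: 12.0
```

```bash
python3 -c "
from h import *
look('egg',.08);s=r.read_state();print(s['gripper_width'],s['grip_force']);go(.459,-.182,.09,83.9)"
```

```text
egg 0.58 [253. 234.] xy 433.4 382.2 short 24.3 long 60.0 short dir 21.2
0.022639069414537787 11.999998418614268
t 37.1 turn deg -63.6 rad -1.11 shift cm [ -8.97 -56.05   0.14] tilt [ 0.0013  0.001  -1.    ] q6 0.31 tcp [0.4294 0.3849 0.092 ]
```

Request:
move_arm(
  steps=[
    [[0, 0, -0.139], [0, 0, 0], 0.9],
    [[0, 0, -0.139], [0, 0, 0], 0.9],
    [[0, 0, -0.139], [0, 0, 0], 0.9],
    [[0, 0, -0.139], [0, 0, 0], 0.9],
    [[0, 0, -0.139], [0, 0, 0], 0.9],
    [[0, 0, -0.139], [0, 0, 0], 0.9],
    [[0, 0, -0.139], [0, 0, 0], 0.9],
    [[0, 0, -0.137], [0, 0, 0], 0.9],
  ],
)

```text
clock: 37.9
tcp_pos: [0.4286, 0.3842, 0.0897]
eef_rot: [-0.001, 0.051, 0.999, -0.001]
contact_force: [-0.7, 0.0, -0.3]
gripper_width: 0.0223
grip_force: 12.0
```

Request:
move_arm(
  steps=[
    [[0, 0, 0], [-0.75, -4.67, 0], 0.9],
    [[0, 0, 0], [-0.75, -4.67, 0], 0.9],
    [[0, 0, 0], [-0.75, -4.67, 0], 0.9],
    [[0, 0, 0], [-0.75, -4.67, 0], 0.9],
    [[0, 0, 0], [-0.75, -4.67, 0], 0.9],
    [[0, 0, 0], [-0.75, -4.67, 0], 0.9],
    [[0, 0, 0], [-0.75, -4.67, 0], 0.9],
    [[0, 0, 0], [-0.75, -4.67, 0], 0.9],
  ],
)

```text
clock: 38.7
tcp_pos: [0.4481, 0.005, 0.0903]
eef_rot: [-0.001, 0.053, 0.999, 0.0]
contact_force: [1.3, 0.8, -0.7]
gripper_width: 0.0228
grip_force: 12.0
```

Request:
move_arm(
  steps=[
    [[0, 0, 0], [-0.75, -4.67, 0], 0.9],
    [[0, 0, 0], [-0.75, -4.67, 0], 0.9],
    [[0, 0, 0], [-0.75, -4.67, 0], 0.9],
    [[0, 0, 0], [-0.75, -4.67, 0], 0.9],
    [[0, 0, 0], [0, 0, 0], 0.9],
    [[0, 0, 0], [0, 0, 0], 0.9],
    [[0, 0, 0], [0, 0, 0], 0.9],
  ],
)

```text
clock: 39.4
tcp_pos: [0.4585, -0.1811, 0.0905]
eef_rot: [-0.001, 0.053, 0.999, 0.0]
contact_force: [-0.1, 0.0, 0.1]
gripper_width: 0.0229
grip_force: 12.0
```

```bash
python3 - <<'E'
from ov import *
go(.459,-.182,.0224,83.9)
look('egg',.08,)
ov([.5006,-.1868],-6.1,(-41.5,41.5),76,42,'pics/ov5.png',[.485,-.185,.01])
E
```

```text
t 39.4 turn deg 0.0 rad 0.0 shift cm [-0.07 -0.09  6.81] tilt [-1.4e-03  8.0e-04 -1.0e+00] q6 -1.92 tcp [ 0.4585 -0.1811  0.0905]
egg 0.69 [252. 236.] xy 461.3 -180.7 short 23.3 long 58.8 short dir 83.0
sym col 306.1365725605714 px/mm 3.242284393980159
```

View pics/ov5.png

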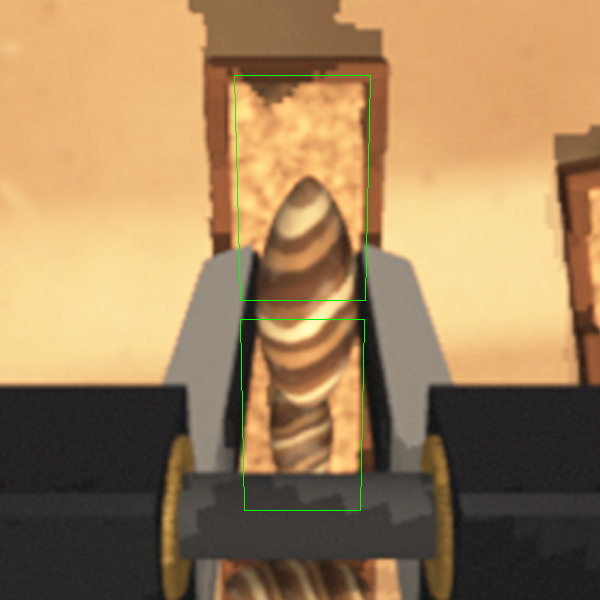

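The egg is in line over the near bay. The tray centre is about 2 mm to tool −y and about 1° rotated, so I'll trim and lower.

Request:
move_arm(
  steps=[
    [[0, 0, -0.015], [0.1, -0.2, 2.5], 0.9],
    [[0, 0, 0], [0, 0, 2], 0.9],
    [[0, 0, 0], [0, 0, 1.2], 0.9],
    [[0, 0, 0], [0, 0, 0.6], 0.9],
    [[0, 0, 0], [0, 0, 0.2], 0.9],
    [[0, 0, 0], [0, 0, 0], 0.9],
    [[0, 0, 0], [0, 0, 0], 0.9],
    [[0, 0, 0], [0, 0, 0], 0.9],
  ],
)

```text
clock: 40.35
tcp_pos: [0.458, -0.1841, 0.0268]
eef_rot: [0.0, 0.046, 0.999, -0.0]
contact_force: [-0.2, -0.5, -0.3]
gripper_width: 0.0227
grip_force: 12.0
```

Request:
move_arm(
  steps=[
    [[0, 0, 0], [0, 0, 0.15], 0.9],
    [[0, 0, 0], [0, 0, 0], 0.9],
    [[0, 0, 0], [0, 0, 0], 0.9],
  ],
)

```text
clock: 40.65
tcp_pos: [0.4577, -0.184, 0.0248]
eef_rot: [0.0, 0.046, 0.999, 0.0]
contact_force: [-0.1, 0.4, 0.0]
gripper_width: 0.0229
grip_force: 12.0
```

Request:
move_arm(
  steps=[
    [[0, 0, 0], [0, 0.1, 0.12], 0.9],
    [[0, 0, 0], [0, 0, 0.06], 0.9],
    [[0, 0, 0], [0, 0, 0], 0.9],
  ],
)

```text
clock: 40.95
tcp_pos: [0.4578, -0.1829, 0.0228]
eef_rot: [-0.0, 0.046, 0.999, 0.0]
contact_force: [-0.3, -0.4, -0.2]
gripper_width: 0.0227
grip_force: 12.0
```

Request:
move_arm(
  steps=[
    [[0, 0, 0], [0, 0, 0.04], 0.9],
    [[0, 0, 0], [0, 0, 0], 0.9],
  ],
)

```text
clock: 41.15
tcp_pos: [0.4578, -0.183, 0.0225]
eef_rot: [0.0, 0.046, 0.999, 0.0]
contact_force: [-1.1, 0.2, -0.2]
gripper_width: 0.0224
grip_force: 12.0
```

Request:
move_arm(
  steps=[
    [[0, 0, 0], [0, 0, 0.05], 0.9],
    [[0, 0, 0], [0, 0, 0], 0.9],
  ],
)

```text
clock: 41.35
tcp_pos: [0.4579, -0.183, 0.0224]
eef_rot: [0.0, 0.046, 0.999, -0.0]
contact_force: [-2.1, 1.4, 5.6]
gripper_width: 0.0228
grip_force: 12.0
```

Request:
move_arm(
  steps=[
    [[0, 0, 0], [0, 0, 0], 0.73],
    [[0, 0, 0], [0, 0, 0], 0.65],
    [[0, 0, 0], [0, 0, 0], 0.55],
    [[0, 0, 0], [0, 0, 0], 0.55],
    [[0, 0, 0], [0, 0, -1.5], 0.55],
    [[0, 0, 0], [0, 0, -3], 0.5],
    [[0, 0, 0], [0, 0, -4.5], 0.5],
    [[0, 0, 0], [0, 0, -4.5], 0.2],
  ],
)

```text
clock: 42.15
tcp_pos: [0.4574, -0.1828, 0.1584]
eef_rot: [-0.0, 0.046, 0.999, 0.0]
contact_force: [1.0, -0.7, -0.1]
gripper_width: 0.052
grip_force: 0.0
```

```bash
python3 -c "
from h import *
look('egg',.015);go(.52,-.05,.22,83.9)"
```

```text
egg 0.68 [252. 183.] xy 458.7 -181.9 short 22.5 long 56.9 short dir 84.2
egg 0.29 [508. 240.] xy 534.1 119.7 short 16.0 long 123.8 short dir -80.9
t 42.25 turn deg 0.8 rad 0.015 shift cm [-4.61 13.94 -5.75] tilt [ 0.0081 -0.004  -1.    ] q6 -1.93 tcp [ 0.4599 -0.184   0.1625]
```

Now a survey picture of all the trays from above.

Request:
move_arm(
  steps=[
    [[0, 0, 0], [-1.2, 3.5, -1.5], 0],
    [[0, 0, 0], [-1.2, 3.5, -1.5], 0],
    [[0, 0, 0], [-1.2, 3.5, -1.5], 0],
    [[0, 0, 0], [-1, 3.4, -1.2], 0],
    [[0, 0, 0], [0, 0, 0], 0],
    [[0, 0, 0], [0, 0, 0], 0],
  ],
)

```text
clock: 42.85
tcp_pos: [0.5163, -0.0484, 0.2134]
eef_rot: [-0.0, 0.045, 0.999, -0.0]
contact_force: [-0.5, -1.3, -0.1]
gripper_width: 0.094
grip_force: 0.0
```

```bash
python3 - <<'E'
from h import *
im=r.get_image('wrist'); cv2.imwrite('pics/fin.png',cv2.resize(im,(800,600),interpolation=cv2.INTER_CUBIC))
E
```

```text
(no output)
```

View pics/fin.png

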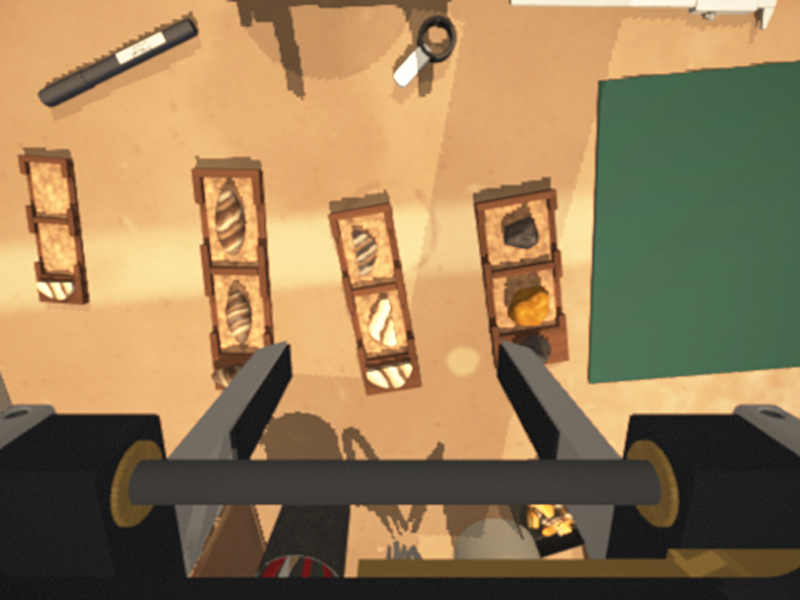

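The view shows one stone in every bay: eggs (230,215)/(238,312), half-moons (363,250)/(383,320), lumps (520,230)/(530,305). The light half-moon may be slightly twisted, so I'll measure it.

```bash
python3 - <<'E'
from h import *
for n,z,p in(('halfmoon_light',.012,(.563,-.065)),('halfmoon_dark',.012,(.494,-.0705)),('halfmoon_tray',.012,(.5,-.07)),('egg',.015,(.46,-.183)),('egg_tray',.012,(.5,-.18))): look(n,z,near=p)
c=r.camera_info('wrist'); im=cv2.resize(r.get_image('wrist'),None,fx=8,fy=8,interpolation=cv2.INTER_CUBIC)
cv2.imwrite('pics/hm.png',im[1030-70:1030+560-10,1640:2240])
E
```

```text
halfmoon_light 0.91 [249. 210.] xy 562.2 -64.0 short 22.9 long 43.9 short dir -81.9
halfmoon_dark 0.53 [232. 161.] xy 495.4 -69.6 short 19.3 long 39.2 short dir -86.4
halfmoon_tray 0.83 [ 37. 146.] xy 455.6 -334.5 short 46.3 long 126.9 short dir 80.9
halfmoon_tray 0.71 [242. 188.] xy 543.2 -64.7 short 55.6 long 175.5 short dir -85.2
halfmoon_tray 0.26 [248. 206.] xy 560.1 -63.7 short 21.4 long 43.4 short dir -86.3
egg 0.63 [149. 144.] xy 459.0 -182.1 short 23.7 long 56.4 short dir 78.3
egg_tray 0.92 [152. 169.] xy 515.5 -187.6 short 59.1 long 200.1 short dir 84.0
egg_tray 0.42 [248. 209.] xy 561.3 -63.8 short 23.4 long 46.0 short dir -82.7
```

View pics/hm.png

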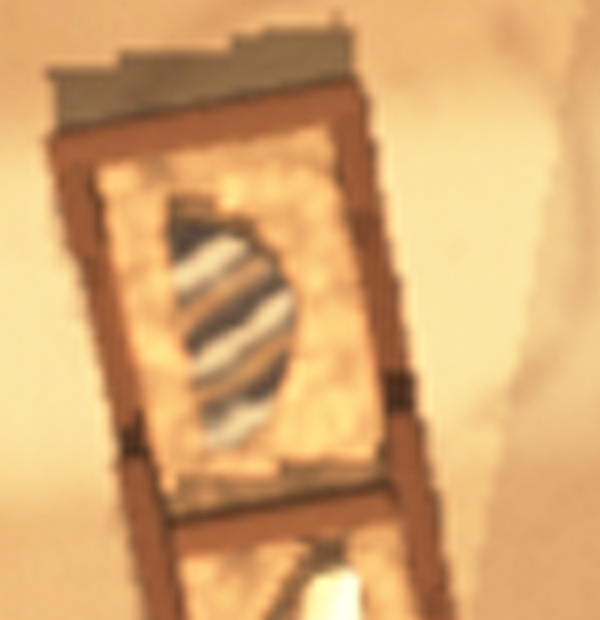

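All stones lie along their bays within a few degrees and near the middle, and the arm is clear. Handing in.

```bash
python3 -c "
from rig import r
print(r.close_job())"
```

```text
the job is handed in; nothing more can be done
None
```

The job is handed in at about 43 s: all five stones are set down in their matching trays, one per bay near the middle, and the egg already in its tray was left alone; the half-moons and egg lie lengthwise within a few degrees in the last wrist-camera check.

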